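# Put the slotted straps and radius gauges away behind the gate

## Robot

A 6-joint arm with a two-finger parallel gripper is mounted at the origin on the work surface. World frame = base frame: x ahead of the robot, y to its left, z up, the work surface at z = 0. Lengths are in mm, angles in rad, forces in N, time in s.
With the tool pointing down it reaches from about 300 to 850 mm from the base axis. Payload 5.4 kg.
Tool frame: the origin (TCP) lies at the very end of the fingers, on their centre line; the grasp point (between the pads) lies 19 mm behind it; z points along the fingers, y is the direction in which the jaws open and shut (so a half turn about z gives the same grasp; the last joint's range is limited). The gripper opens to 85 mm and grips with 20 to 120 N. Pads are 22 mm wide; open, the fingers measure 114 mm over their backs; the gripper's body (76 mm by 85 mm) begins 54 mm behind the grasp point. The pads swing forward as they close: fully open they stand 13 mm farther back than shut.
Start: joints at [-1.368, 0.158, 1.597, -0, 1.386, -0.21], TCP at [230.651, -526.694, 231.299] pointing down, gripper open.
Joint ranges: [-2.91, 2.91], [-0.94, 2.29], [0.18, 2.7], [-1.29, 4.43], [0.17, 2.64], [-3, 3]. Speed limits (rad/s): [2.57, 2.57, 3.14, 3.14, 3.14, 3.14].

## Interface

Orientations are given as a unit quaternion [w, x, y, z].
In Python, from cell import env gives the robot as it stands. The module is installed in compiled form; this text tells all that it offers.
- The arm moves only by the tool drive_tool, never from a script. Its argument "plan" is a list of rows, each a list of 4 numbers: the shift along the tool's x, y, z in m, then the turn about the tool's z in rad. A call has 1 to 20 rows; each row shifts and turns the commanded pose from where the row before left it, along the tool's axes as they then stand; what a row does not reach is not made up. A row lasts 1/12 s, in which the tool goes at most 41.7 mm and 7.16 degrees, less where a joint would pass 70% of its speed; a pose out of reach is approached as far as the arm can. A call is refused whole if a number of a shift passes 0.0417 or a number of a turn 0.125, either way. A call with a gripper value outside its range is refused whole. "hand" is the finger opening in m, from 0 to 0.0854, set as the call begins (left out, the last holds). The fingers move at their own pace and stop on an object; "grip_force" is the grip in N (left out, the last holds). Time passes only in rows, so rows that do not move let the fingers close. It gives the time, the measured TCP pose, the force and the opening at its end, in the units of the state.
- env.sense(): the state, without advancing time (a new reading comes with each control period).
- env.snapshot(name): name is "side" or "top" or "wrist"; returns (picture, depth): 420x560x3 uint8, red, green, blue; 420x560 float32, mm along the optical axis (not along the pixel's ray), 0 where there is no reading.
- env.camera_params(name): a dict with "fov_y" (degrees; the focal length in pixels is half the picture's height over the tangent of half this angle, whatever the lens; pixels are square), "cx", "cy" (the principal point, pixels), "R" (3x3) and "t" (3): a world point X has camera coordinates R X + t; the wrist camera has in their place "tool_from_camera" (4x4, takes a point from camera to tool coordinates, whose origin is the TCP and whose axes are the flange's). Camera axes: x right, y down, z forward; pixel columns grow to the right and rows downward; lengths in mm; the calibration is good to about 2 mm. A picture is of the moment at which its call begins: read the wrist's pose just before it. camera_params takes no time and is no camera call.
- env.job_done(): hands the job in, once; it reports no verdict.
The state is a dict: "time_s": time; "q": joint angles; "joint_vel": joint speeds; "tau": joint torques, N m; "tcp_pos": TCP position; "tool_rot": TCP orientation; "contact_force": force on the tool from outside, world axes, zero at the start; "torque": the same for the moment, N m; "gripper_width": finger opening in mm.
Only numpy, scipy, OpenCV 4.12 (cv2) and the standard library are available. Lean on these libraries where they do the work, as an engineer would, in place of code of your own. Each camera call takes 0.05 s, during which the arm holds its last target.

## Task

Swing the hanging stand's gate wide open (about 75 degrees or more), hang every strap plate that stands in the rack by its side slot on the stand's pins, one to a pin with the pin right in its seat, and lay every radius gauge flat in a fitting pocket of the tray. Only when all of that is put away, with the gate still open, swing the gate fully shut. Do not disturb the sine plate, the dowel pins or the red clamp body.

Things in the scene. Friction and masses are not known exactly. Their poses are not given: they have to be found in the camera images.
- gate (a joint): Angle of the steel gate of the hanging stand, rad: 0 = closed (against its stop, parallel to the row of pins), growing as it swings out away from the stand, stop at 1.65. The gate is a low barred frame 280 mm long hung on an upright hinge post, its bars 90 to 180 mm above the bench, so the flat things on the bench pass under it. It has light friction (about 0.3 N at the knob) and stays where it is left.
- gate_knob (a point): The gate's knob: an upright round dark steel peg 16 mm in diameter on the gate's top rail, 260 mm from the hinge. The peg runs from 180 to 234 mm above the bench; this point is on its axis 218 mm up.
- gate_hinge (a point): A point on the gate's upright hinge axis, 218 mm above the bench. Seen from above the gate opens counter-clockwise about it.
- stand: Fixed hanging stand: an upright grey panel 250 mm long (its y), 12 mm thick, top edge 165 mm above the bench, with three level polished pins sticking out of its face to its own -x. Origin: on the bench under the middle of the panel's front face. The gate's hinge is at its (-75, -150) mm; the closed gate stands 75 mm in front of the panel, parallel to it.
- pin0 (a point): Mid-length of the axis of the hinge-side (-y) pin of the stand, 155 mm above the bench and 22 mm in front of the panel, at stand y = -95 mm; axes as the stand's (pin along x). The pin is 14 mm in diameter with 42 mm of clear length between the panel and a round head 24 mm in diameter and 8 mm thick, which the strap's slot does not pass over.
- pin1 (a point): Mid-length of the axis of the middle pin of the stand, 155 mm above the bench and 22 mm in front of the panel, at stand y = 0 mm; axes as the stand's (pin along x). The pin is 14 mm in diameter with 42 mm of clear length between the panel and a round head 24 mm in diameter and 8 mm thick, which the strap's slot does not pass over.
- pin2 (a point): Mid-length of the axis of the free-end-side (+y) pin of the stand, 155 mm above the bench and 22 mm in front of the panel, at stand y = 95 mm; axes as the stand's (pin along x). The pin is 14 mm in diameter with 42 mm of clear length between the panel and a round head 24 mm in diameter and 8 mm thick, which the strap's slot does not pass over.
- rack: Fixed aluminium rack, 205 x 60 x 51 mm, with three upright pockets 65 mm apart along its y (at y = -65, 0, 65 mm); straps stand in them on a floor 6 mm above the bench, 45 mm deep, with about 1.5 mm play each side. Origin: underside centre.
- strap0: Slotted steel strap plate, 170 mm tall (its z), 44 mm wide (y), 10 mm thick (x), about 0.35 kg, standing upright in the rack; may be absent. Origin: centre of its lower edge. Its hook slot opens in the -y edge: a mouth 22 mm high (z = 90 to 112 mm) that runs level from the -y edge to y = +9 mm and at its inner end, between y = -9 and +9 mm, rises to z = 120 mm as a seat for a pin. The top 50 mm (z = 120 to 170) is plain plate. All alike.
- strap1: Slotted steel strap plate, 170 mm tall (its z), 44 mm wide (y), 10 mm thick (x), about 0.35 kg, standing upright in the rack; may be absent. Origin: centre of its lower edge. Its hook slot opens in the -y edge: a mouth 22 mm high (z = 90 to 112 mm) that runs level from the -y edge to y = +9 mm and at its inner end, between y = -9 and +9 mm, rises to z = 120 mm as a seat for a pin. The top 50 mm (z = 120 to 170) is plain plate. All alike.
- strap2: Slotted steel strap plate, 170 mm tall (its z), 44 mm wide (y), 10 mm thick (x), about 0.35 kg, standing upright in the rack; may be absent. Origin: centre of its lower edge. Its hook slot opens in the -y edge: a mouth 22 mm high (z = 90 to 112 mm) that runs level from the -y edge to y = +9 mm and at its inner end, between y = -9 and +9 mm, rises to z = 120 mm as a seat for a pin. The top 50 mm (z = 120 to 170) is plain plate. All alike.
- strap0_seat (a point): The point of strap0 where the axis of a 14 mm pin lies when the strap hangs in its seat: strap (0, 0, 113) mm.
- strap1_seat (a point): The point of strap1 where the axis of a 14 mm pin lies when the strap hangs in its seat: strap (0, 0, 113) mm.
- strap2_seat (a point): The point of strap2 where the axis of a 14 mm pin lies when the strap hangs in its seat: strap (0, 0, 113) mm.
- tray: Fixed light wooden tray, 142 x 128 mm, walls 16 mm high, floor 5 mm above the bench, with two gauge-shaped pockets 62 mm apart side by side, lying head to tail. Each is 134 x 58 mm: a wide end for the disc, and a narrow end 30 mm wide for the shank, so a gauge goes in only one way round. Origin: underside centre.
- pocket0 (a point): Where the underside of the disc's centre lies in pocket 0, on the pocket's floor; its x points along the pocket towards the narrow (shank) end. A gauge has about 3 mm play each way.
- pocket1 (a point): Where the underside of the disc's centre lies in pocket 1, on the pocket's floor; its x points along the pocket towards the narrow (shank) end. A gauge has about 3 mm play each way.
- gauge0: Flat steel radius gauge lying on the bench, 8 mm thick, about 0.2 kg: a disc 52 mm in diameter with a shank 24 mm wide reaching to 100 mm from the disc's centre along +x. An upright dark grip rib 40 mm long (x = 8 to 48 mm) and 12 mm thick (y) stands on it, its top 48 mm above the underside. Origin: centre of the disc's underside. The two gauges are alike.
- gauge1: Flat steel radius gauge lying on the bench, 8 mm thick, about 0.2 kg: a disc 52 mm in diameter with a shank 24 mm wide reaching to 100 mm from the disc's centre along +x. An upright dark grip rib 40 mm long (x = 8 to 48 mm) and 12 mm thick (y) stands on it, its top 48 mm above the underside. Origin: centre of the disc's underside. The two gauges are alike.
- sine: Bystander: tilted chrome sine plate, 100 x 170 x 80 mm, 2.5 kg. Origin: underside centre.
- dowel0: Bystander: polished steel dowel pin standing upright, 20 mm in diameter, 70 mm tall. Origin: underside centre.
- dowel1: Bystander: the other dowel pin, same size.
- clamp: Bystander: red aluminium clamp body, 50 x 90 x 57 mm. Origin: underside centre.
Things that resemble listed ones, but are neither listed nor needed, are in the scene too. What is shaped like the gauge0 but purple or turquoise is not meant.

How it is judged:
By the outcome, as a careful person would: the job done as asked, in the order asked, and still so for the second after the job is handed in, with the robot touching nothing.
Of strap0, strap1, strap2 only 2 to 3 are there at a start; the rules pass over those that are not, and their reading is None.
At some moment in a run one of gauge0, gauge1 may be knocked a few centimetres aside while the robot is not near it.
It also fails if it takes over 210 s, if anything falls off the work surface, if the arm or the gripper's body presses on something with over 40 N, if the wrist force passes 120 N, or if a joint passes its speed limit or range.

## Working session

There is one attempt and no reset: what is moved stays moved. The work goes in short steps, Python scripts to look and compute and a tool call to move; the robot and the scene stay as the last step left them, time stands still between calls to the robot, and variables do not carry over. Pictures are saved under pics/ and viewed, and the job is handed in when it is done.

Besides the shell and the picture viewer there is one more tool, called after "Request:" by a JSON object that holds its "method" and its "body". drive_tool: Moves the arm, as the interface text tells. Its arguments: {"type":"object","properties":{"plan":{"type":"array","items":{"type":"array","items":{"type":"number"}}},"hand":{"type":"number"},"grip_force":{"type":"number"}},"required":["plan"]}

```bash
mkdir -p pics; ls; cat > h.py <<'E'
import numpy as np,cv2,pickle
from cell import env
from scipy.spatial.transform import Rotation as Ro
def rot(q): return Ro.from_quat([q[1],q[2],q[3],q[0]]).as_matrix()
def snap(n,tag):
    s=env.sense(); im,d=env.snapshot(n); cp=env.camera_params(n)
    if n=='wrist':
        T=np.array(cp['tool_from_camera']); R=rot(s['tool_rot']); 
        Rc=R@T[:3,:3]; c=R@T[:3,3]+np.array(s['tcp_pos'])
    else:
        Rw=np.array(cp['R']); Rc=Rw.T; c=-Rw.T@np.array(cp['t'])
    f=210/np.tan(np.radians(cp['fov_y'])/2)
    o=dict(im=im,d=d,Rc=Rc,c=c,f=f,cx=cp['cx'],cy=cp['cy'],cp=cp)
    pickle.dump(o,open(f'{tag}.pkl','wb')); cv2.imwrite(f'pics/{tag}.png',im[:,:,::-1]); return o
def load(t): return pickle.load(open(t+'.pkl','rb'))
def ray(o,u,v):
    r=np.stack([(np.asarray(u,float)-o['cx'])/o['f'],(np.asarray(v,float)-o['cy'])/o['f'],np.ones_like(np.asarray(u,float))],-1); return r@o['Rc'].T
def onz(o,u,v,z):
    r=ray(o,u,v); return o['c']+r*((z-o['c'][2])/r[...,2])[...,None]
def pt(o,u,v):
    return o['c']+ray(o,u,v)*np.asarray(o['d'][np.asarray(v,int),np.asarray(u,int)],float)[...,None]
def proj(o,X):
    p=(np.asarray(X,float)-o['c'])@o['Rc']; return np.stack([o['f']*p[...,0]/p[...,2]+o['cx'],o['f']*p[...,1]/p[...,2]+o['cy']],-1)
def cloud(o):
    v,u=np.mgrid[:420,:560]; P=pt(o,u,v); P[o['d']<=0]=np.nan; return P
E
python3 - <<'E'
from h import *
print(env.sense())
for n in('side','top','wrist'):
    o=snap(n,n+'0'); print(n,o['f'],o['cx'],o['cy'],o['c'],o['Rc'],[k for k in o['cp']]); 
E
```

```text
pics
{'time_s': 0.0, 'q': array([-1.36804988e+00,  1.59070132e-01,  1.59825406e+00,  9.25007709e-06,
        1.38618260e+00, -2.10109125e-01]), 'joint_vel': array([ 0.00127818,  0.00015752,  0.00142987, -0.00032686,  0.00249924,
        0.00067773]), 'tau': array([ 4.90394377e-04, -3.95994616e+01, -3.31431663e+01, -1.62313031e-04,
        8.25216179e-03, -2.97492215e-05]), 'tcp_pos': array([ 230.55929759, -526.09198504,  230.29411626]), 'tool_rot': array([-9.57049206e-04,  9.78769062e-01,  2.04963915e-01,  8.06889881e-06]), 'contact_force': array([-0.16670109,  0.55304579, -0.09058252]), 'torque': array([-0.01508746, -0.00613001,  0.06063194]), 'gripper_width': 85.3614507816096}
side 382.6408256111576 279.77826929284595 212.10304577814222 [300.63590872 646.99543427 810.97128155] [[-0.934911   -0.24273942  0.25888026]
 [-0.35441432  0.60118702 -0.71621551]
 [ 0.01821828 -0.76134863 -0.64808669]] ['fov_y', 'cx', 'cy', 'R', 't']
top 510.6963087620001 282.6603448708918 213.19301173926902 [ 368.6738563   -46.84064322 1514.77754643] [[ 0.02114307 -0.99093877  0.13263981]
 [-0.99969402 -0.01925074  0.01553304]
 [-0.01283888 -0.13292765 -0.99104258]] ['fov_y', 'cx', 'cy', 'R', 't']
wrist 376.548503626501 276.1127024909042 207.08199401540963 [ 297.37997905 -496.78822633  373.13599343] [[ 0.40112958 -0.87663149 -0.26572974]
 [-0.91601961 -0.38444041 -0.11451485]
 [-0.00176993  0.28934895 -0.95722205]] ['fov_y', 'cx', 'cy', 'tool_from_camera']
```

View pics/side0.png

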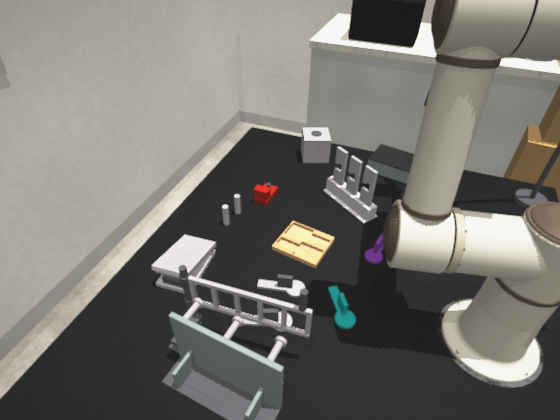

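View pics/top0.png

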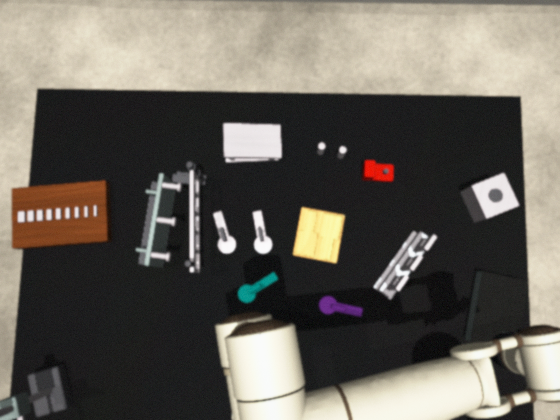

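View pics/wrist0.png

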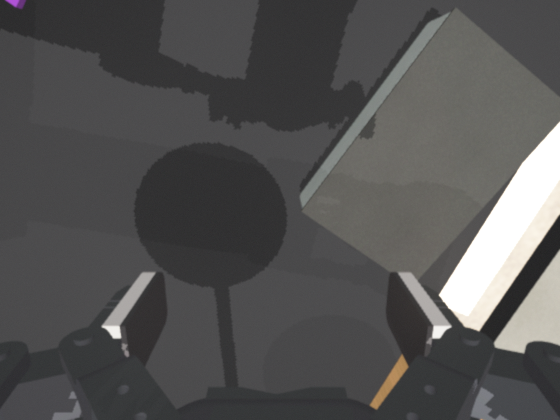

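The top view shows the stand (~160,220), the gate (~195,220), the gauges (~225,235 and ~262,235), the tray (~320,235), the rack with three straps (~405,265), the clamp (~380,171) and the dowels (~322,148 and ~342,152). The turquoise and purple look-alikes are lower down.

```bash
python3 - <<'E'
from h import *
o=load('top0'); s=load('side0')
cv2.imwrite('pics/topA.png',cv2.resize(o['im'][130:320,120:320,::-1],None,fx=4,fy=3.1*4/3.1*0.78,interpolation=cv2.INTER_CUBIC)[:600])
cv2.imwrite('pics/topB.png',cv2.resize(o['im'][190:310,280:450,::-1],None,fx=4.5,fy=4.5,interpolation=cv2.INTER_CUBIC))
cv2.imwrite('pics/sideA.png',cv2.resize(s['im'][220:420,140:360,::-1],None,fx=3,fy=3,interpolation=cv2.INTER_CUBIC))
cv2.imwrite('pics/sideB.png',cv2.resize(s['im'][130:270,260:400,::-1],None,fx=4,fy=4,interpolation=cv2.INTER_CUBIC))
for n,u,v in [('bench',200,300),('gaugeL',227,245),('gaugeR',263,245),('tray',300,215),('sine',250,140),('rail',195,240)]:
    print(n,pt(o,u,v).round(1))
E
```

```text
bench [310.  213.4   2.2]
gaugeL [472.2 139.2   8.7]
gaugeR [474.2  32.6  11.8]
tray [564.7 -74.7  17.7]
sine [778.1  76.3  60.1]
rail [478.1 217.8  98.9]
```

View pics/topA.png

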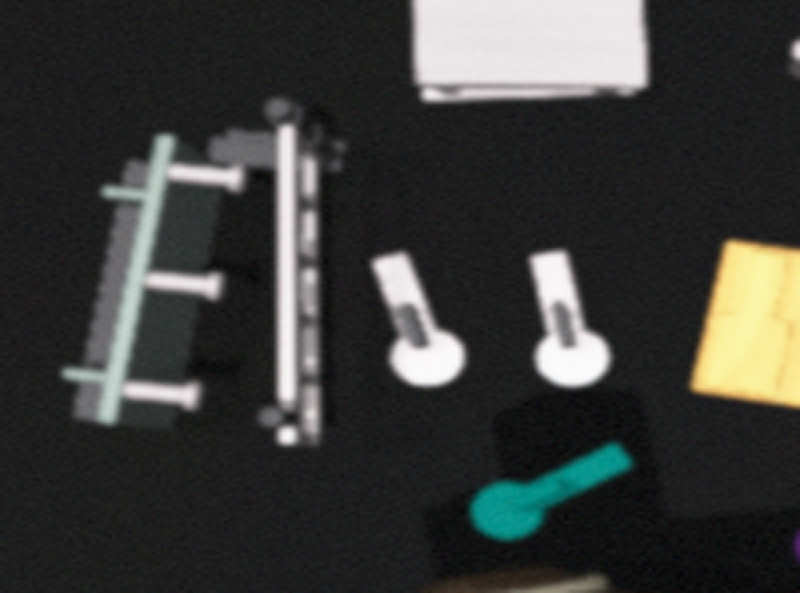

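View pics/topB.png

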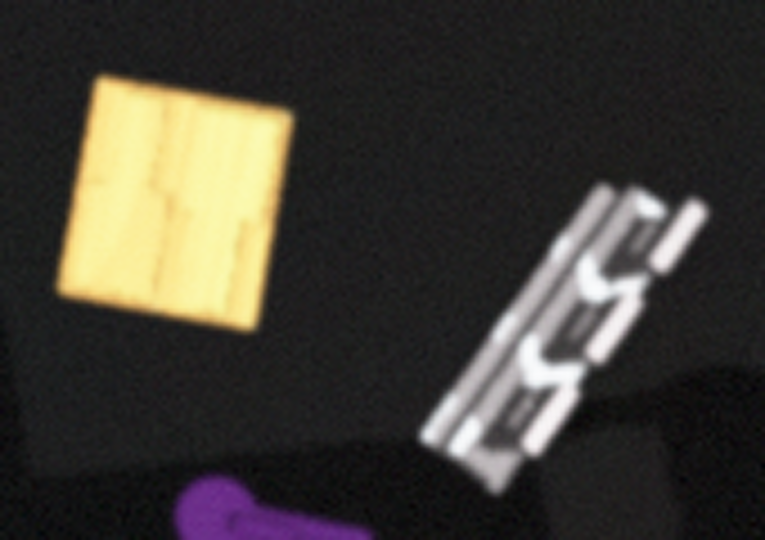

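View pics/sideA.png

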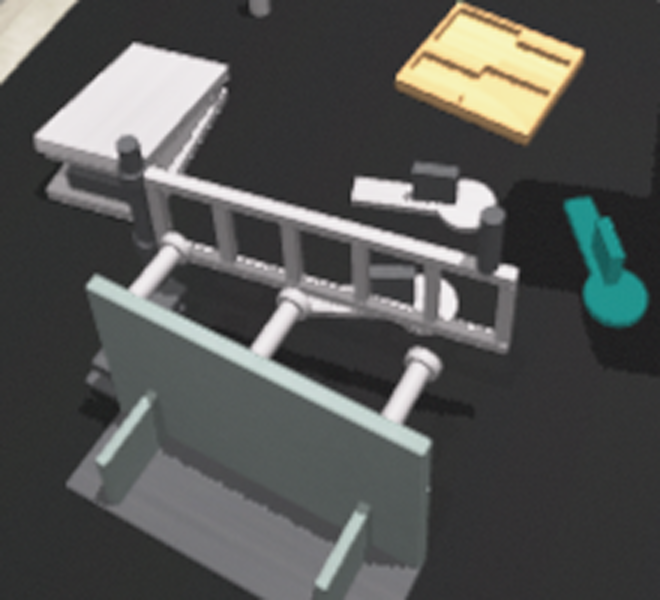

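View pics/sideB.png

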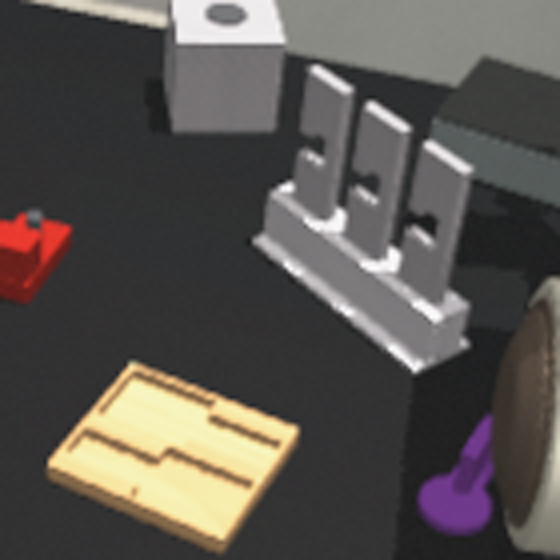

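```bash
cat >> h.py <<'E'
def tri(obs):
    A=np.zeros((3,3));b=np.zeros(3)
    for o,u,v in obs:
        r=ray(o,u,v);r/=np.linalg.norm(r);M=np.eye(3)-np.outer(r,r);A+=M;b+=M@o['c']
    X=np.linalg.solve(A,b); return X,[(proj(o,X)-[u,v]).round(1) for o,u,v in obs]
E
python3 - <<'E'
from h import *
o=load('top0'); s=load('side0')
ta=lambda x,y:(o,x/4+120,y/3.12+130)
sa=lambda x,y:(s,x/3+140,y/3+220)
for n,a,b in [('knobtop',ta(270,413),sa(491,215)),('hingetop',ta(278,107),sa(127,145)),
 ('panel far top corner',ta(165,137),sa(94,282)),('panel near',ta(108,420),sa(425,443)),
 ('head0',ta(233,178),sa(173,246)),('head1',ta(214,285),sa(293,303)),('head2',ta(192,393),sa(422,364)),
 ('disc1',ta(430,358),sa(437,303)),('disc0',ta(573,358),sa(470,203))]:
    X,e=tri([a,b]); print(n,X.round(1),*e,pt(*a).round(0),pt(*b).round(0))
P=cloud(s)
E
```

```text
knobtop [409.6 208.4 234.9] [0.1 0.6] [-0.9 -0.2] [411. 210. 231.] [408. 207. 233.]
hingetop [667.8 220.8 204.5] [0.2 0.4] [-0.6 -0.1] [669. 221. 205.] [666. 221. 205.]
panel far top corner [648.4 303.9 165.7] [0.2 0.5] [-0.8 -0.1] [685. 348.  -1.] [647. 303. 165.]
panel near [405.3 328.8 167.6] [0. 0.] [-0. -0.] [405. 330. 163.] [405. 328. 166.]
head0 [615.2 257.5 162.2] [0.  0.1] [-0.1 -0. ] [615. 257. 165.] [615. 258. 163.]
head1 [521.7 266.3 158.8] [0.1 0.3] [-0.4 -0.1] [521. 264. 169.] [519. 270. 165.]
head2 [428.2 276.5 158.1] [0.1 0.6] [-0.8 -0.2] [429. 276. 163.] [426. 279. 163.]
disc1 [468.2 136.8   9.1] [0.2 1.6] [-2.  -0.4] [473. 137.  13.] [440. 210. 125.]
disc0 [473.   31.7  10.2] [0.1 0.7] [-0.8 -0.2] [475.  32.   6.] [472.  26.   3.]
```

```bash
cat > go.py <<'E'
# usage: go.py x y z yaw_deg(of tool y; half-turn free) : prints turn needed and shift in tool axes AFTER turn
import sys
from h import *
def st():
    s=env.sense(); R=rot(s['tool_rot']); return s,R
def go(x,y,z,yaw=None,full=False):
    s,R=st(); p=np.array(s['tcp_pos']); cur=np.degrees(np.arctan2(R[1,1],R[0,1]))
    t=0.
    if yaw is not None:
        d=yaw-cur
        d=(d+180)%360-180 if full else (d+90)%180-90
        t=-np.radians(d); cur+=d
    c=np.radians(cur); Y=np.array([np.cos(c),np.sin(c),0]); Z=np.array([0,0,-1.]); X=np.cross(Y,Z)
    D=(np.array([x,y,z])-p); v=np.array([D@X,D@Y,D@Z])
    print('t',round(s['time_s'],2),'p',p.round(1),'yaw',round(cur,1),'q',np.round(s['q'],2),'F',np.round(s['contact_force'],1),'w',round(s['gripper_width'],1))
    print('turn',t.round(3),'shift',v.round(1),'tilt',np.round(R[:,2],4))
if __name__=='__main__':
    a=[float(k) for k in sys.argv[1:5]]; go(*a,full=len(sys.argv)>5)
E
python3 go.py 409.6 208.4 300 -87.2
python3 - <<'E'
import numpy as np
a=np.radians(182.75)
E
```

```text
t 0.15 p [ 230.6 -526.3  230.6] yaw -87.2 q [-1.37  0.16  1.6   0.    1.39 -0.21] F [0.7 0.1 0.3] w 85.7
turn 0.364 shift [ 214.7 -725.   -69.4] tilt [-3.0e-04  1.4e-03 -1.0e+00]
```

Request:
{"method": "drive_tool", "body": {"plan": [[0,0,-0.02,0.121],[0,0,-0.03,0.121],[0,0,-0.02,0.122],[0.0086,-0.029,0,0],[0.0086,-0.029,0,0],[0.0086,-0.029,0,0],[0.0086,-0.029,0,0],[0.0086,-0.029,0,0],[0.0086,-0.029,0,0],[0.0086,-0.029,0,0],[0.0086,-0.029,0,0],[0.0086,-0.029,0,0],[0.0086,-0.029,0,0],[0.0086,-0.029,0,0],[0.0086,-0.029,0,0],[0,0,0,0]], "hand": 0.05}}

```text
time_s: 1.48
tcp_pos: [317.5, -170.3, 301.3]
tool_rot: [-0.001, 1.0, 0.027, 0.001]
contact_force: [-0.5, -0.3, 0.2]
gripper_width: 50.1
```

```bash
python3 - <<'E'
from h import *
snap('wrist','w1');snap('top','t1')
E
python3 go.py 409.6 208.4 300 -87.2
```

```text
t 1.58 p [ 316.9 -173.6  301.3] yaw -87.2 q [-0.84 -0.48  2.03 -0.    1.6   0.68] F [ 0.1  0.1 -0.6] w 50.1
turn 0.002 shift [ 111.3 -377.     1.3] tilt [ 1.e-04 -7.e-04 -1.e+00]
```

View pics/w1.png

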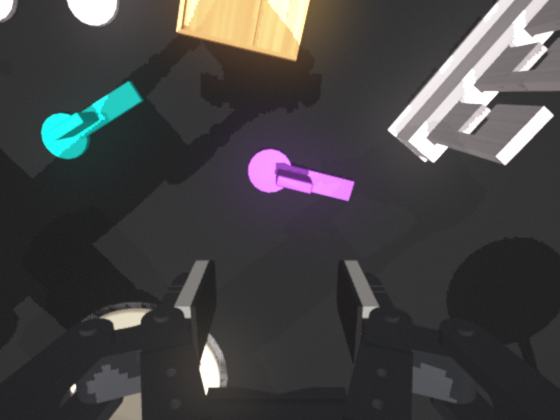

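The wrist view shows the purple gauge (~270,170), the turquoise one (~65,135), the rack with straps at upper right, and the tray at top. I carry on to the knob.

Request:
{"method": "drive_tool", "body": {"plan": [[0.0086,-0.029,0,0],[0.0086,-0.029,0,0],[0.0086,-0.029,0,0],[0.0086,-0.029,0,0],[0.0086,-0.029,0,0],[0.0086,-0.029,0,0],[0.0086,-0.029,0,0],[0.0086,-0.029,0,0],[0.0086,-0.029,0,0],[0.0086,-0.029,0,0],[0.0086,-0.029,0,0],[0.0086,-0.029,0,0],[0.008,-0.029,0,0],[0,0,0,0],[0,0,0,0]]}}

```text
time_s: 2.83
tcp_pos: [410.1, 207.8, 300.6]
tool_rot: [0.0, 1.0, 0.025, -0.001]
contact_force: [-0.4, -0.9, -0.8]
gripper_width: 50.0
```

```bash
python3 - <<'E'
from h import *
snap('wrist','w2');snap('side','s2')
E
python3 go.py 409.6 208.4 198 -87.2
```

```text
t 2.93 p [409.9 206.7 300.9] yaw -87.2 q [ 0.2  -0.19  1.81 -0.    1.53  1.73] F [-0.5  0.1 -0.8] w 50.0
turn -0.002 shift [ -0.2  -1.7 102.9] tilt [-8.e-04 -8.e-04 -1.e+00]
```

View pics/w2.png

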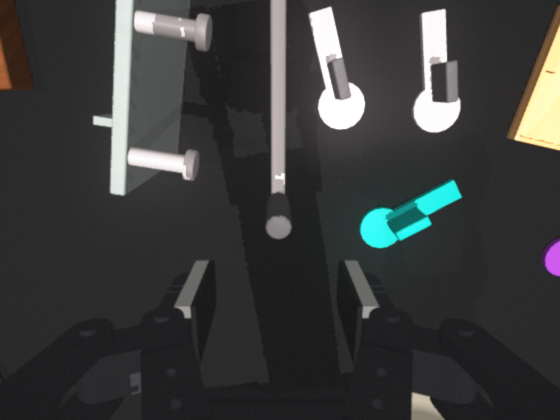

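View pics/s2.png

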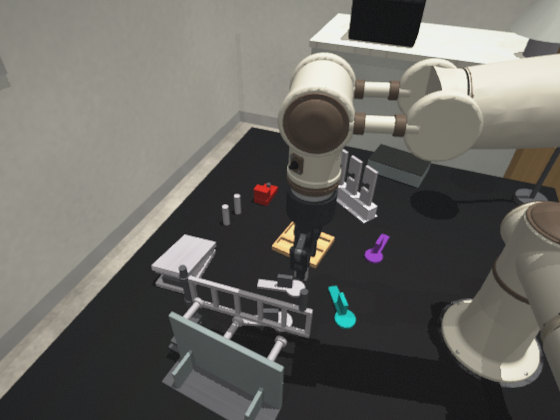

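```bash
python3 - <<'E'
from h import *
o=load('w2');print(o['c'],onz(o,np.array(278),np.array(228),234),pt(o,278,228))
print(proj(o,[410,207,301]),proj(o,[410,207,198]),proj(load('s2'),[410,207,301]))
# pins: side edges and discs
for n,u,v in [('head1',205,33),('head2',192,165),('disc1',342,106),('disc0',437,109),('panelnear',118,190)]: print(n,pt(o,u,v).round(1))
E
```

```text
[483.18307231 211.64480353 443.18497496] [406.76628235 206.55135044 234.        ] [406.78982579 206.55291969 234.06444832]
[278.2273155  275.87481539] [277.28540297 205.26284389] [304.98914742 267.28889167]
head1 [519.2 261.3 165.8]
head2 [428.5 271.4 165.8]
disc1 [472.4 136.8   6.7]
disc0 [474.5  30.4   7.8]
panelnear [406.2 328.2 164.8]
```

Request:
{"method": "drive_tool", "body": {"plan": [[-0.001,-0.001,0.025,0],[-0.001,0,0.025,0],[0,0,0.025,0],[0,0,0.018,0],[0,0,0.01,0],[0,0,0,0]]}}

```text
time_s: 3.43
tcp_pos: [406.2, 207.3, 196.1]
tool_rot: [0.001, 1.0, 0.023, -0.002]
contact_force: [1.5, 0.2, -0.1]
gripper_width: 49.7
```

Request:
{"method": "drive_tool", "body": {"plan": [[0,0,0,0],[0,0,0,0],[0,0,0,0]], "hand": 0.03}}

```text
time_s: 3.68
tcp_pos: [408.5, 208.8, 200.0]
tool_rot: [-0.0, 1.0, 0.024, 0.002]
contact_force: [-0.8, -0.5, 0.3]
gripper_width: 30.2
```

Request:
{"method": "drive_tool", "body": {"plan": [[0.0006,0.0182,0,-0.07],[0.0006,0.0182,0,-0.07],[0.0006,0.0182,0,-0.07],[0.0006,0.0182,0,-0.07],[0.0006,0.0182,0,-0.07],[0.0006,0.0182,0,-0.07],[0.0006,0.0182,0,-0.07],[0.0006,0.0182,0,-0.07],[0.0006,0.0182,0,-0.07],[0.0006,0.0182,0,-0.07],[0.0006,0.0182,0,-0.07],[0.0006,0.0182,0,-0.07],[0.0006,0.0182,0,-0.07],[0.0006,0.0182,0,-0.07],[0.0006,0.0182,0,-0.07],[0.0006,0.0182,0,-0.07],[0.0006,0.0182,0,-0.07],[0.0006,0.0182,0,-0.07],[0.0006,0.0182,0,-0.07],[0.0006,0.0182,0,-0.07]]}}

```text
time_s: 5.35
tcp_pos: [636.4, -37.9, 199.4]
tool_rot: [0.001, 0.748, 0.664, 0.0]
contact_force: [0.7, 0.1, 0.4]
gripper_width: 30.1
```

Request:
{"method": "drive_tool", "body": {"plan": [[0,0,0,0],[0,0,0,0]]}}

```text
time_s: 5.52
tcp_pos: [635.7, -37.4, 199.0]
tool_rot: [0.0, 0.749, 0.662, 0.0]
contact_force: [0.0, -0.0, 0.5]
gripper_width: 30.1
```

```bash
python3 - <<'E'
from h import *
snap('wrist','w3');snap('side','s3')
E
python3 go.py 618 -34 198 -1
```

```text
t 5.62 p [634.7 -37.1 198.8] yaw -1.0 q [-0.25  0.34  1.45 -0.    1.35 -0.12] F [ 0.2 -1.   0.3] w 30.2
turn -0.106 shift [  2.8 -16.8   0.8] tilt [ 2.e-04 -1.e-04 -1.e+00]
```

View pics/s3.png

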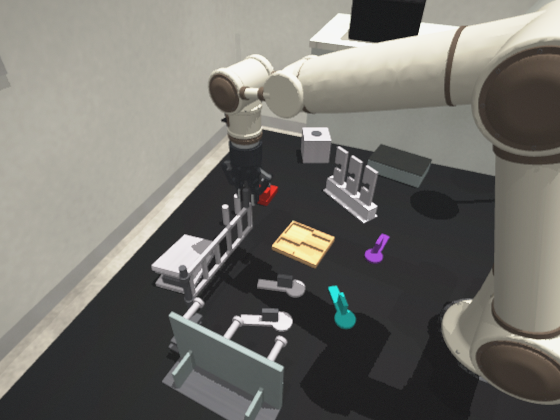

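View pics/w3.png

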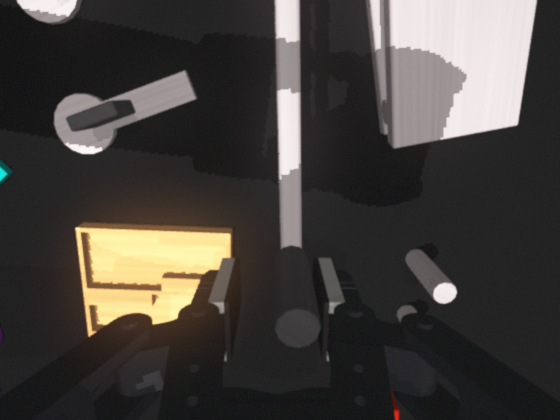

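```bash
python3 - <<'E'
from h import *
o=load('top0'); s=load('side0')
tb=lambda x,y:(o,x/4.5+280,y/4.5+190)
sb=lambda x,y:(s,x/4+260,y/4+130)
for n,a,b in [('A far',tb(697,205),sb(314,70)),('A near',tb(662,268),sb(350,92)),('B far',tb(630,292),sb(372,106)),('B near',tb(598,358),sb(408,128)),('C far',tb(568,388),sb(432,146)),('C near',tb(534,450),sb(468,170))]:
    X,e=tri([a,b]); print(n,X.round(1),*e,onz(*[a[0],np.array(a[1]),np.array(a[2])],176).round(1))
E
python3 go.py 634 -37 305 -35
```

```text
A far [ 494.9 -426.4  174.9] [0.1 0.7] [-0.5 -0.1] [ 496.5 -425.9  176. ]
A near [ 459.1 -405.4  174.5] [0.  0.2] [-0.1 -0. ] [ 459.4 -405.   176. ]
B far [ 441.2 -386.2  177.7] [0.2 1.5] [-1.2 -0.2] [ 445.1 -386.3  176. ]
B near [ 405.9 -367.1  177. ] [0.  0.3] [-0.3 -0. ] [ 406.7 -367.3  176. ]
C far [ 386.3 -349.9  176.6] [0.1 1.1] [-1.  -0.2] [ 389.1 -349.8  176. ]
C near [ 353.1 -330.1  175.7] [0.  0.1] [-0.1 -0. ] [ 353.4 -330.   176. ]
t 5.62 p [634.7 -37.1 198.8] yaw -35.0 q [-0.25  0.34  1.45 -0.    1.35 -0.12] F [ 0.2 -1.   0.3] w 30.2
turn 0.488 shift [  -0.4   -0.6 -106.2] tilt [ 2.e-04 -1.e-04 -1.e+00]
```

Gate is about 88° open. I lift off the knob and go above the rack for a close look.

Request:
{"method": "drive_tool", "body": {"plan": [[0,0,-0.03,0],[0,0,-0.03,0],[0,0,-0.03,0],[0,0,-0.03,0],[0,0,0,-0.12],[0,0,0,-0.12],[0,0,0,-0.12],[0,0,0,-0.12],[0,0,0,-0.12],[0,0,0,-0.12],[0,0,0,-0.12],[0,0,0,-0.12],[0,0,0,-0.12],[0,0,0,0]], "hand": 0.05}}

```text
time_s: 6.78
tcp_pos: [634.2, -36.9, 318.6]
tool_rot: [-0.0, 0.301, 0.954, -0.0]
contact_force: [0.1, -0.7, -0.2]
gripper_width: 50.4
```

```bash
python3 - <<'E'
from h import *
snap('side','s3b')
E
python3 go.py 424.5 -376.7 320 55
```

```text
t 6.83 p [634.4 -36.9 318.6] yaw 55.0 q [-0.25  0.27  1.29  0.    1.58 -1.2 ] F [-0.3 -0.3  0.5] w 50.2
turn -0.005 shift [ -23.  -398.7   -1.4] tilt [-1.e-04  1.e-04 -1.e+00]
```

View pics/s3b.png

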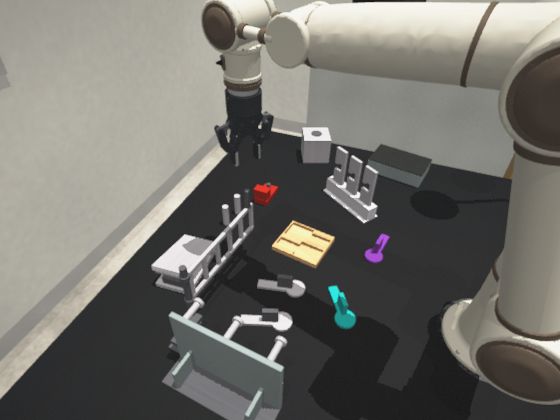

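The gate stands open (side view, knob ~248,198). I move over the rack.

Request:
{"method": "drive_tool", "body": {"plan": [[-0.0016,-0.0285,0,0],[-0.0016,-0.0285,0,0],[-0.0016,-0.0285,0,0],[-0.0016,-0.0285,0,0],[-0.0016,-0.0285,0,0],[-0.0016,-0.0285,0,0],[-0.0016,-0.0285,0,0],[-0.0016,-0.0285,0,0],[-0.0016,-0.0285,0,0],[-0.0016,-0.0285,0,0],[-0.0016,-0.0285,0,0],[-0.0016,-0.0285,0,0],[-0.0016,-0.0285,0,0],[-0.0016,-0.0285,0,0],[0,0,0,0],[0,0,0,0]]}}

```text
time_s: 8.17
tcp_pos: [423.0, -377.1, 318.3]
tool_rot: [-0.0, 0.304, 0.953, 0.0]
contact_force: [-0.0, 0.0, 0.6]
gripper_width: 49.8
```

```bash
python3 - <<'E'
from h import *
snap('wrist','w4');snap('top','t4')
E
python3 go.py 424.5 -376.7 320 55
```

```text
t 8.27 p [ 424.1 -375.8  318.4] yaw 55.0 q [-0.94  0.09  1.5   0.    1.55 -1.89] F [0.6 1.  0.3] w 50.0
turn -0.004 shift [-0.8 -0.5 -1.6] tilt [ 3.e-04  4.e-04 -1.e+00]
```

View pics/w4.png

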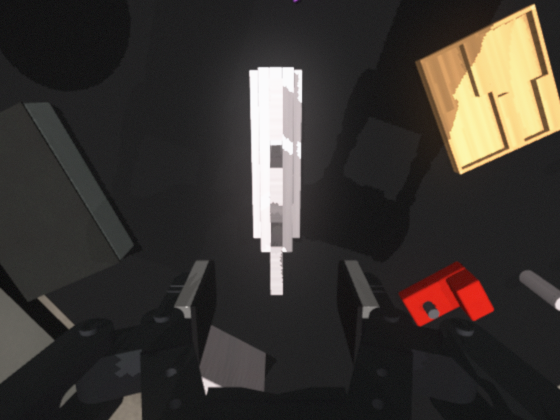

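```bash
python3 - <<'E'
from h import *
o=load('w4');P=cloud(o);m=(P[...,2]>165)&(P[...,2]<188); m[260:,:200]=0;m[260:,350:]=0
n,l,st,ce=cv2.connectedComponentsWithStats(m.astype(np.uint8))
for i in range(1,n):
    if st[i,4]<60: continue
    X=P[l==i]; r=cv2.minAreaRect(X[:,:2].astype(np.float32)); print(st[i],X.mean(0).round(1),np.median(X[:,2]).round(1),np.round(r[0],1),np.round(r[1],1),round(r[2],1))
    pc=X[:,:2]-X[:,:2].mean(0); w,v=np.linalg.eigh(pc.T@pc); print(np.degrees(np.arctan2(v[1,1],v[0,1])))
im=cv2.resize(o['im'][50:310,200:350,::-1],None,fx=3,fy=2.3);cv2.imwrite('pics/w4c.png',np.clip(im*0.6,0,255).astype(np.uint8))
E
```

```text
[269  79  14  62 846] [ 371.  -341.   176.2] 176.2 [ 371.5 -341.5] [ 9.6 43.5] 54.8
145.21550861459235
[270 166  13  57 738] [ 423.7 -378.1  175.9] 176.1 [ 424.6 -378.8] [ 9.6 44.4] 54.6
144.53078479274595
[271 242  12  53 633] [ 475.8 -414.7  175.6] 176.1 [ 477.5 -415.9] [ 9.4 44.6] 54.5
144.55349898665352
```

View pics/w4c.png

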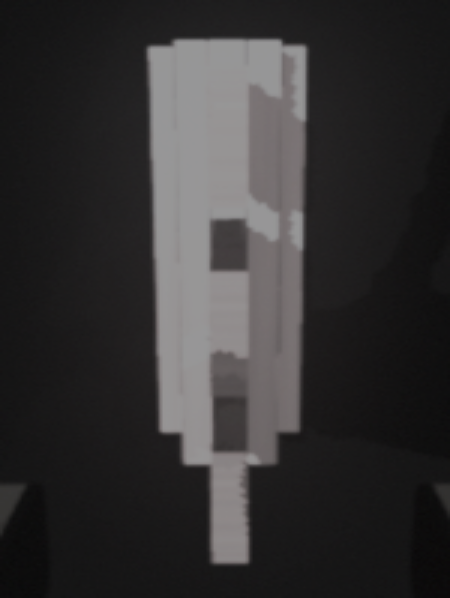

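```bash
python3 - <<'E'
from h import *
def comps(o,z0,z1,mn=40,box=None):
    P=cloud(o);m=(P[...,2]>z0)&(P[...,2]<z1)&(P[...,1]>225)&(P[...,1]<345)
    n,l,st,ce=cv2.connectedComponentsWithStats(m.astype(np.uint8))
    for i in range(1,n):
        if st[i,4]<mn: continue
        X=P[l==i]; r=cv2.minAreaRect(X[:,:2].astype(np.float32))
        a=np.median(X[:,2]); print(st[i],'med z',round(a,1),np.round(r[0],1),np.round(r[1],1),round(r[2],1),X.min(0).round(1),X.max(0).round(1))
for t in ('w2','s3','s3b','top0'):
    print(t);comps(load(t),146,176)
E
python3 go.py 477.2 -415.6 200 54.6
```

```text
w2
[ 110    0  103  196 7962] med z 162.9 [469.  296.6] [ 62.2 140.4] 83.9 [401.8 259.1 146. ] [540.9 334.5 168.8]
s3
[179 279   9  10  44] med z 164.5 [667.3 228.3] [18.7  5.3] 5.3 [658.2 225.2 146.7] [676.8 231.1 176. ]
[ 168  298  119   79 1926] med z 162.3 [525.3 292.2] [ 63.8 250.3] 83.9 [403.5 250.2 146.1] [652.7 336.8 169. ]
s3b
[179 280   9   9  43] med z 162.2 [666.4 228.5] [18.   6.1] 4.8 [657.7 225.  146.1] [675.4 231.6 175.7]
[ 168  298  119   80 1931] med z 162.3 [524.8 291.9] [ 64.3 249.2] 83.7 [403.5 250.7 146. ] [651.7 336.4 169.8]
top0
[144 174  38  92 889] med z 162.9 [525.  294.2] [ 64.5 248.5] 84.1 [404.2 252.1 146.1] [650.9 338.3 172.8]
t 8.27 p [ 424.1 -375.8  318.4] yaw 54.6 q [-0.94  0.09  1.5   0.    1.55 -1.89] F [0.6 1.  0.3] w 50.0
turn 0.003 shift [-66.3  -1.7 118.4] tilt [ 3.e-04  4.e-04 -1.e+00]
```

Request:
{"method": "drive_tool", "body": {"plan": [[-0.022,-0.0006,0,0.003],[-0.022,-0.0006,0,0],[-0.0225,-0.0006,0.02,0],[0,0,0.03,0],[0,0,0.03,0],[0,0,0.03,0],[0,0,0.02,0],[0,0,0,0],[0,0,0,0]]}}

```text
time_s: 9.02
tcp_pos: [477.5, -414.7, 187.6]
tool_rot: [-0.001, 0.303, 0.953, 0.001]
contact_force: [-0.1, -1.0, 1.1]
gripper_width: 50.0
```

```bash
python3 go.py 477.4 -415.8 138 54.6; python3 - <<'E'
from h import *
o=snap('wrist','w5')
E
```

```text
t 9.02 p [ 477.5 -414.7  187.6] yaw 54.6 q [-0.91  0.34  1.47  0.    1.34 -1.86] F [-0.1 -1.   1.1] w 50.0
turn 0.003 shift [-0.5 -0.9 49.6] tilt [-0.0014  0.002  -1.    ]
```

View pics/w5.png

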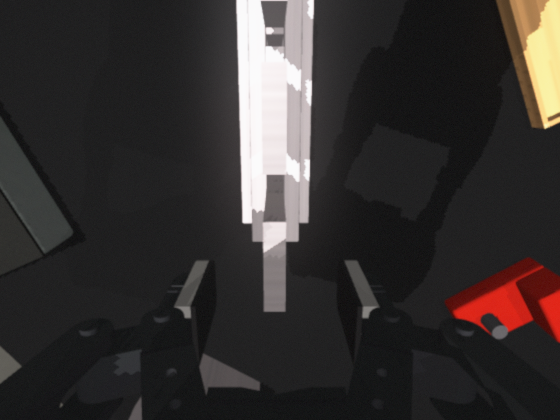

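Strap A (275,265) is centred between the fingers. I descend and grip.

Request:
{"method": "drive_tool", "body": {"plan": [[-0.0005,-0.0005,0.015,0],[0,0,0.015,0],[0,0,0.012,0],[0,0,0.007,0],[0,0,0,0]]}}

```text
time_s: 9.48
tcp_pos: [477.2, -416.5, 138.6]
tool_rot: [-0.001, 0.303, 0.953, 0.0]
contact_force: [-0.8, 0.2, 0.3]
gripper_width: 49.7
```

Request:
{"method": "drive_tool", "body": {"plan": [[0,0,0,0],[0,0,0,0],[0,0,0,0],[0,0,0,0],[0,0,0,0]], "hand": 0, "grip_force": 60}}

```text
time_s: 9.9
tcp_pos: [477.9, -417.8, 140.6]
tool_rot: [0.001, 0.303, 0.953, -0.001]
contact_force: [0.7, -0.5, 3.5]
gripper_width: 9.3
```

```bash
python3 go.py 477.4 -415.8 138 54.6
```

```text
t 9.9 p [ 477.9 -417.8  140.6] yaw 54.6 q [-0.91  0.39  1.51  0.    1.25 -1.86] F [ 0.7 -0.5  3.5] w 9.3
turn 0.002 shift [1.6 1.3 2.6] tilt [ 0.0016 -0.002  -1.    ]
```

Request:
{"method": "drive_tool", "body": {"plan": [[0,0,-0.015,0],[0,0,-0.025,0],[0,0,-0.03,0],[0,0,-0.03,0],[0,0,0,0],[0,0,0,-0.103],[0,0,0,-0.103],[0,0,0,-0.103],[0,0,0,-0.103],[0,0,0,-0.1],[0,0,0,0]]}}

```text
time_s: 10.82
tcp_pos: [476.7, -416.3, 237.1]
tool_rot: [-0.001, 0.051, 0.999, 0.001]
contact_force: [-0.1, 0.2, -4.4]
gripper_width: 9.1
```

```bash
python3 go.py 574 286 240 84; python3 - <<'E'
from h import *
o=snap('side','s6')
E
```

```text
t 10.82 p [ 476.7 -416.3  237.1] yaw 84.0 q [-0.91  0.31  1.41 -0.    1.43 -2.38] F [-0.1  0.2 -4.4] w 9.1
turn 0.003 shift [-23.4 708.6  -2.9] tilt [-0.0022  0.0027 -1.    ]
```

View pics/s6.png

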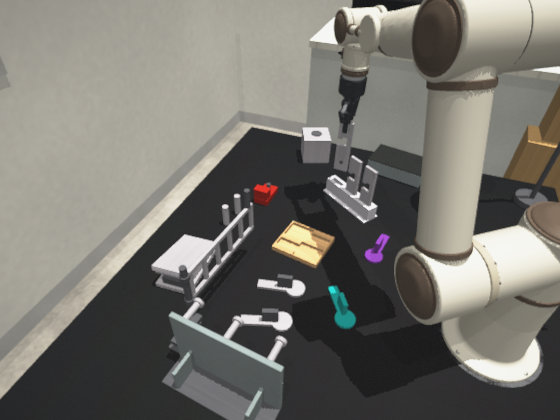

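Request:
{"method": "drive_tool", "body": {"plan": [[-0.001,0.02,0,0],[-0.001,0.03,0,0],[-0.001,0.031,0,0],[-0.001,0.031,0,0],[-0.001,0.031,0,0],[-0.001,0.031,0,0],[-0.001,0.031,0,0],[-0.001,0.031,0,0],[-0.001,0.031,0,0],[-0.001,0.031,0,0],[-0.001,0.031,0,0],[-0.001,0.031,0,0],[-0.001,0.031,0,0],[-0.001,0.031,0,0],[-0.001,0.031,0,0],[-0.001,0.031,0,0],[-0.001,0.031,0,0],[-0.001,0.031,0,0],[-0.001,0.03,0,0],[-0.001,0.01,0,0]]}}

```text
time_s: 12.53
tcp_pos: [557.3, 167.6, 238.4]
tool_rot: [-0.001, 0.052, 0.999, 0.001]
contact_force: [1.2, -0.1, -4.1]
gripper_width: 9.6
```

```bash
python3 - <<'E'
from h import *
o=snap('wrist','w7');
E
python3 go.py 574 286 240 84
```

```text
t 12.58 p [557.5 167.6 238.3] yaw 84.0 q [ 0.08  0.17  1.57  0.    1.4  -1.38] F [-1.4  0.5 -3. ] w 9.3
turn 0.002 shift [ -4.  119.5  -1.7] tilt [-0.001   0.0019 -1.    ]
```

View pics/w7.png

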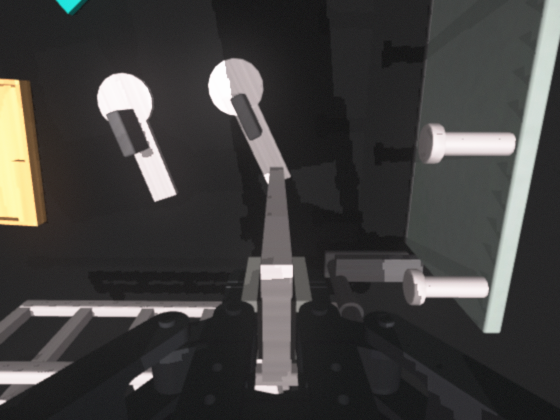

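```bash
cat >> h.py <<'E'
SX=np.array([.105,.9945]);SY=np.array([-.9945,.105])
F0=np.array([527,311.5])
def stand(X): d=np.asarray(X)[...,:2]-F0; return np.stack([d@SX,d@SY],-1)
E
python3 - <<'E'
from h import *
o=load('w7');P=cloud(o);S=stand(P)
for u0,u1,v0,v1 in [(400,530,120,170),(395,500,265,310)]:
    X=P[v0:v1,u0:u1].reshape(-1,3);s=S[v0:v1,u0:u1].reshape(-1,2)
    k=(X[:,2]>140)&(s[:,0]<-2)
    X=X[k];s=s[k]; pin=(s[:,0]>-38)&(s[:,0]<-8)
    z=X[pin,2];print('pin n',pin.sum(),'ztop',np.percentile(z,98).round(1),'y range',np.percentile(s[pin,1],[1,50,99]).round(1),'y at top',s[pin,1][z>np.percentile(z,90)].mean().round(1))
    h=s[:,0]<-43; print('head x',np.percentile(s[:,0],[1]),'y',np.percentile(s[h,1],[1,50,99]).round(1),'ztop',np.percentile(X[h,2],98).round(1))
# panel top edge line
m=(P[...,2]>160)&(P[...,2]<169)&(S[...,0]>-5)&(S[...,0]<18); m[:,:400]=0
X=P[m][:,:2];r=cv2.minAreaRect(X.astype(np.float32));print(r, np.percentile(S[m][:,0],[1,50,99]),np.percentile(S[m][:,1],[0.5]))
# strap held: points
m=(P[...,2]>120)&(P[...,2]<240);m[:, :250]=0;m[:,300:]=0;m[:180]=0
X=P[m];s=S[m]
top=(X[:,2]>0)
v,u=np.nonzero(m)
for r0 in range(180,400,20):
    k=(v>=r0)&(v<r0+20)
    if k.any(): print(r0,X[k].mean(0).round(1),s[k].mean(0).round(1),np.percentile(s[k],[2,98],axis=0).round(1).tolist())
E
```

```text
pin n 1208 ztop 163.0 y range [-5.5  1.5  7.7] y at top 1.1
head x [-51.55593519] y [-10.    1.6  12.3] ztop 167.5
pin n 968 ztop 162.9 y range [-99.6 -91.2 -87.1] y at top -93.9
head x [-51.76165476] y [-104.4  -91.2  -82.3] ztop 167.4
((551.3319702148438, 312.1809387207031), (16.26017189025879, 201.1439971923828), 83.9511947631836) [-3.39186158  2.44651651 10.07012459] [-121.85669041]
180 [534.9 170.3 174.3] [-139.6  -22.7] [[-144.3, -23.0], [-134.8, -22.4]]
200 [534.7 170.2 213.5] [-139.7  -22.5] [[-144.5, -22.9], [-134.9, -22.1]]
220 [534.6 170.1 234.3] [-139.8  -22.4] [[-144.5, -22.8], [-135.0, -22.0]]
360 [656.  157.2 176.6] [-139.9 -144.5] [[-152.7, -147.5], [-126.0, -142.8]]
380 [662.  157.1 180.1] [-139.4 -150.5] [[-152.6, -152.6], [-126.2, -148.1]]
```

Both pins are located at ~1 mm consistency (stand y −93.9 and 1.1), and the strap's edge is measured in the same view. I move in beside pin0 and lower to slot height.

Request:
{"method": "drive_tool", "body": {"plan": [[-0.0043,0.02,0,0],[0,0.025,0,0],[0,0.025,0,0],[0,0.025,0,0],[0,0.015,0,0],[0,0.007,0,0],[0,0,0,0],[0,0,0.015,0],[0,0,0.015,0],[0,0,0.015,0],[0,0,0.006,0],[0,0,0,0],[0,0,0,0]]}}

```text
time_s: 13.67
tcp_pos: [574.5, 278.7, 188.5]
tool_rot: [-0.0, 0.052, 0.999, -0.0]
contact_force: [-0.5, 0.2, -3.8]
gripper_width: 9.5
```

```bash
python3 - <<'E'
from h import *
o=snap('wrist','w8');o2=snap('side','s8');s=env.sense();print(stand(s['tcp_pos']),s['tcp_pos'])
cv2.imwrite('pics/s8c.png',cv2.resize(o2['im'][230:400,140:320,::-1],None,fx=4,fy=3.5))
E
python3 go.py 574 283.4 187.3 84
```

```text
[-26.91105079 -51.35677494] [575.24598675 279.34627511 189.83506604]
t 13.77 p [575.2 279.3 189.8] yaw 84.0 q [ 0.26  0.35  1.45 -0.    1.34 -1.2 ] F [-0.1 -0.3 -4.2] w 9.4
turn 0.0 shift [1.7 3.9 2.5] tilt [ 2.4e-03  4.0e-04 -1.0e+00]
```

View pics/w8.png

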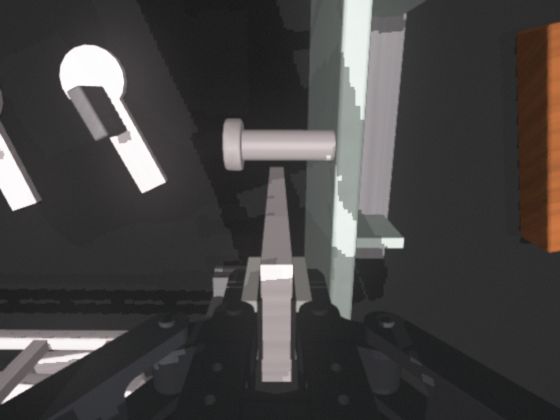

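View pics/s8c.png

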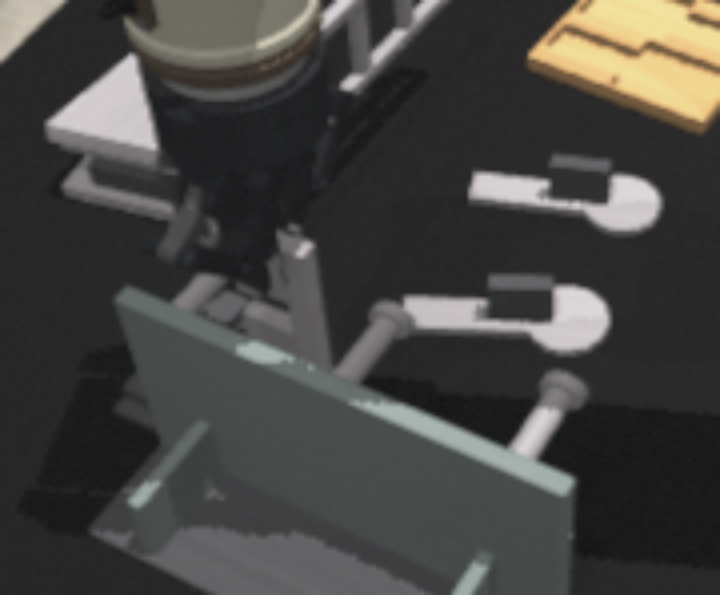

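Request:
{"method": "drive_tool", "body": {"plan": [[0,0.003,0.0015,0],[0,0,0,0],[-0.006,0,0,0],[-0.006,0,0,0],[-0.006,0,0,0],[-0.006,0,0,0],[-0.006,0,0,0],[-0.006,0,0,0],[-0.004,0,0,0],[-0.003,0,0,0],[0,0,0,0]]}}

```text
time_s: 14.68
tcp_pos: [618.0, 278.0, 186.7]
tool_rot: [0.0, 0.052, 0.999, -0.0]
contact_force: [-1.2, 0.1, -4.3]
gripper_width: 9.3
```

```bash
python3 - <<'E'
from h import *
o=snap('wrist','w9');s=env.sense();print(stand(s['tcp_pos']),s['tcp_pos'],s['contact_force'])
P=cloud(o);S=stand(P)
k=(P[...,2]>175)&(P[...,2]<225);k[:,:255]=0;k[:,295:]=0;k[:165]=0;k[265:]=0
print('strap edge y',np.median(S[k],axis=0))
E
```

```text
[-23.6845285  -93.61098616] [617.60424436 278.11842719 186.70906204] [-0.02197402  0.43705533 -4.24277689]
strap edge y [-23.8828363  -71.10386596]
```

View pics/w9.png

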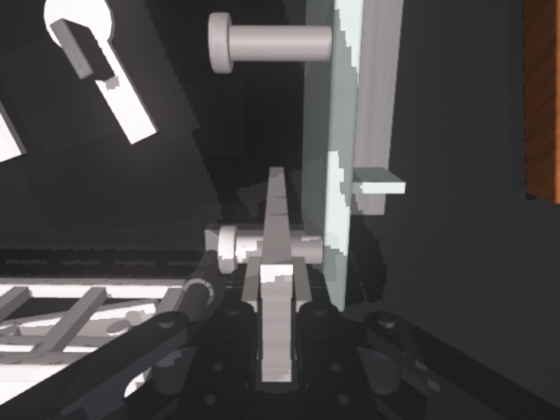

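The pin is inside the slot (pin visible both sides of the strap at row ~247), with no contact. I lower it.

Request:
{"method": "drive_tool", "body": {"plan": [[-0.0005,0,0.004,0],[0,0,0.004,0],[0,0,0.002,0],[0,0,0.001,0],[0,0,0,0]]}}

```text
time_s: 15.15
tcp_pos: [617.7, 278.2, 176.5]
tool_rot: [-0.0, 0.052, 0.999, -0.0]
contact_force: [-2.8, -0.2, 1.7]
gripper_width: 9.1
```

Request:
{"method": "drive_tool", "body": {"plan": [[0,0,0.001,0],[0,0,0,0],[0,0,0,0]]}}

```text
time_s: 15.4
tcp_pos: [617.9, 278.3, 176.4]
tool_rot: [0.0, 0.052, 0.999, 0.0]
contact_force: [-5.2, -1.6, 6.7]
gripper_width: 9.4
```

```bash
python3 go.py 574 283.4 175.3 84
```

```text
t 15.4 p [617.9 278.3 176.4] yaw 84.0 q [ 0.25  0.46  1.33 -0.    1.35 -1.22] F [-5.2 -1.6  6.7] w 9.4
turn 0.001 shift [44.2  0.5  1.1] tilt [ 4.e-04  1.e-04 -1.e+00]
```

Request:
{"method": "drive_tool", "body": {"plan": [[0.001,0,-0.0005,0],[0,0,0,0],[0,0,0,0]]}}

```text
time_s: 15.65
tcp_pos: [617.7, 278.2, 176.4]
tool_rot: [0.001, 0.052, 0.999, 0.0]
contact_force: [-0.9, -1.2, 4.8]
gripper_width: 9.1
```

Request:
{"method": "drive_tool", "body": {"plan": [[0,0,0,0],[0,0,0,0],[0,0,0,0],[0,0,0,0]], "hand": 0.03}}

```text
time_s: 15.98
tcp_pos: [616.7, 278.2, 174.7]
tool_rot: [-0.0, 0.052, 0.999, -0.0]
contact_force: [0.1, -0.2, 0.5]
gripper_width: 30.1
```

Request:
{"method": "drive_tool", "body": {"plan": [[0,0,-0.006,0],[0,0,-0.01,0],[0,0,-0.02,0],[0,0,-0.025,0],[0,0,-0.03,0],[0,0,0,0]]}}

```text
time_s: 16.48
tcp_pos: [620.0, 279.1, 275.6]
tool_rot: [0.006, 0.052, 0.999, 0.002]
contact_force: [0.6, -0.0, 1.5]
gripper_width: 30.2
```

```bash
python3 - <<'E'
from h import *
o=snap('wrist','w10');s=env.sense();o2=snap('side','s10')
P=cloud(o);S=stand(P)
k=(P[...,2]>205)&(P[...,2]<220);k[:,:215]=0;k[:,335:]=0
print('top of strap',np.median(P[k],axis=0),'stand range',np.percentile(S[k],[2,98],axis=0),k.sum())
cv2.imwrite('pics/s10c.png',cv2.resize(o2['im'][230:400,140:320,::-1],None,fx=4,fy=3.5))
E
python3 go.py 370.9 -341 320 54.6
```

```text
top of strap [613.25239313 278.88184992 211.79991981] stand range [[ -28.02915502 -111.45081937]
 [ -18.7045796   -68.85439197]] 1276
t 16.58 p [618.1 278.6 269.7] yaw 54.6 q [ 0.25  0.4   1.23  0.    1.51 -1.22] F [ 0.2 -0.3  0.6] w 29.7
turn 0.514 shift [-157.4 -648.3  -50.3] tilt [ 0.0053  0.0014 -1.    ]
```

View pics/w10.png

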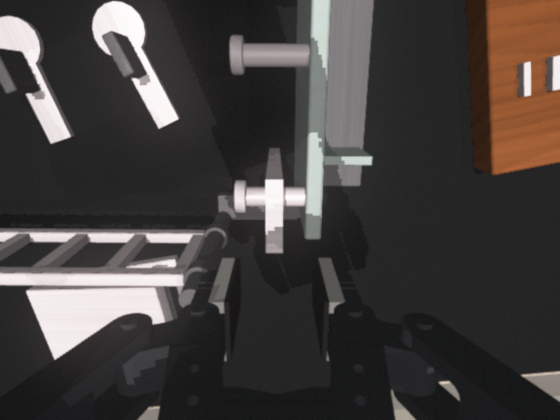

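View pics/s10c.png

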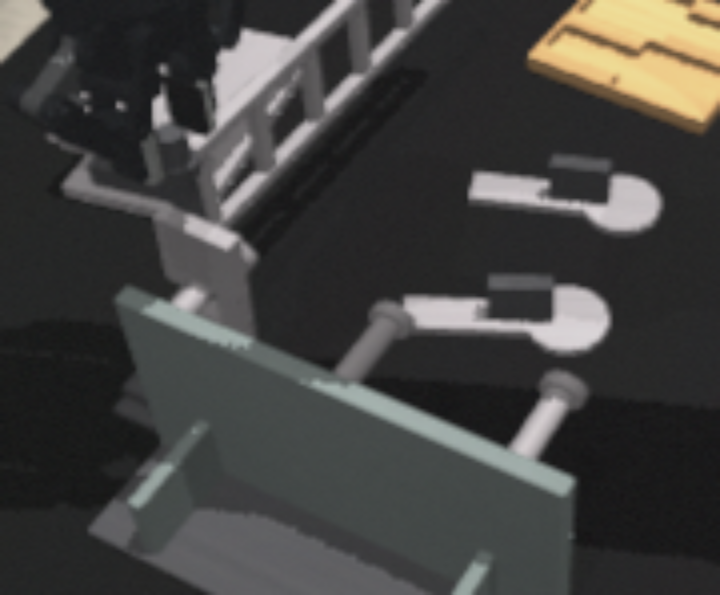

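Strap A hangs with its top at z = 211.8 (212 expected). Next is the middle strap, B.

Request:
{"method": "drive_tool", "body": {"plan": [[0,0,0,0.103],[0,0,0,0.103],[0,0,0,0.103],[0,0,0,0.103],[0,0,0,0.101],[0,0,0,0]], "hand": 0.05}}

```text
time_s: 17.08
tcp_pos: [616.3, 278.1, 265.0]
tool_rot: [-0.001, 0.305, 0.952, -0.001]
contact_force: [-0.2, -0.3, 0.3]
gripper_width: 49.8
```

```bash
python3 go.py 424.4 -378.6 200 54.6
```

```text
t 17.08 p [616.3 278.1 265. ] yaw 54.6 q [ 0.25  0.4   1.23  0.    1.51 -0.71] F [-0.2 -0.3  0.3] w 49.8
turn -0.001 shift [-224.  -646.5   65. ] tilt [-2.2e-03 -5.0e-04 -1.0e+00]
```

Request:
{"method": "drive_tool", "body": {"plan": [[-0.0093,-0.0269,0,0],[-0.0093,-0.0269,0,0],[-0.0093,-0.0269,0,0],[-0.0093,-0.0269,0,0],[-0.0093,-0.0269,0,0],[-0.0093,-0.0269,0,0],[-0.0093,-0.0269,0,0],[-0.0093,-0.0269,0,0],[-0.0093,-0.0269,0,0],[-0.0093,-0.0269,0,0],[-0.0093,-0.0269,0,0],[-0.0093,-0.0269,0,0],[-0.0093,-0.0269,0,0],[-0.0093,-0.0269,0,0],[-0.0093,-0.0269,0,0],[-0.0093,-0.0269,0,0],[-0.0093,-0.0269,0,0],[-0.0093,-0.0269,0,0],[-0.0093,-0.0269,0,0],[-0.0093,-0.0269,0,0]]}}

```text
time_s: 18.75
tcp_pos: [456.6, -269.2, 265.7]
tool_rot: [-0.0, 0.302, 0.953, 0.0]
contact_force: [-0.2, 0.2, -0.4]
gripper_width: 49.9
```

Request:
{"method": "drive_tool", "body": {"plan": [[-0.0095,-0.027,0,0],[-0.0095,-0.027,0,0],[-0.0095,-0.027,0,0],[-0.0095,-0.027,0,0],[0,0,0.025,0],[0,0,0.025,0],[0,0,0.015,0],[0,0,0,0],[0,0,0,0],[0,0,0,0]]}}

```text
time_s: 19.58
tcp_pos: [426.4, -378.6, 202.4]
tool_rot: [0.001, 0.303, 0.953, -0.0]
contact_force: [-0.3, 0.2, 0.7]
gripper_width: 49.6
```

```bash
python3 go.py 424.4 -378.6 138.5 54.6;python3 - <<'E'
from h import *
o=snap('wrist','w11')
E
python3 go.py 424.4 -378.6 138.5 54.6
python3 - <<'E'
from h import *
o=load('w11');P=cloud(o);m=(P[...,2]>165)&(P[...,2]<188); m[260:,:215]=0;m[260:,345:]=0
n,l,st,ce=cv2.connectedComponentsWithStats(m.astype(np.uint8))
for i in range(1,n):
    if st[i,4]<60: continue
    X=P[l==i]; r=cv2.minAreaRect(X[:,:2].astype(np.float32)); print(np.median(X[:,2]).round(1),np.round(r[0],1),np.round(r[1],1),round(r[2],1))
E
```

```text
t 19.58 p [ 426.4 -378.6  202.4] yaw 54.6 q [-0.94  0.17  1.64 -0.    1.33 -1.89] F [-0.3  0.2  0.7] w 49.6
turn 0.002 shift [ 1.7 -1.1 63.9] tilt [ 9.0e-04 -1.2e-03 -1.0e+00]
t 19.63 p [ 426.6 -378.9  203. ] yaw 54.6 q [-0.94  0.17  1.64  0.    1.33 -1.89] F [ 0.4 -0.8  0.1] w 50.0
turn 0.002 shift [ 2.  -1.  64.5] tilt [ 0.0016 -0.0022 -1.    ]
176.1 [ 371.5 -341.4] [ 9.9 43.8] 54.5
176.0 [ 424.5 -378.7] [10.  44.5] 54.9
```

View pics/w11.png

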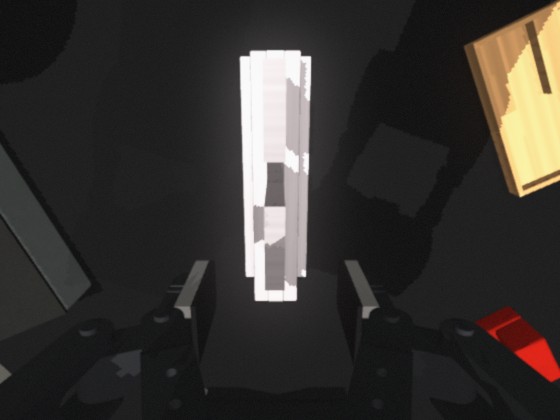

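Strap B is centred between the fingers; I grip it.

Request:
{"method": "drive_tool", "body": {"plan": [[0.0018,-0.001,0.02,0],[0,0,0.02,0],[0,0,0.015,0],[0,0,0.009,0],[0,0,0,0]]}}

```text
time_s: 20.05
tcp_pos: [423.6, -377.3, 136.2]
tool_rot: [-0.001, 0.303, 0.953, 0.001]
contact_force: [-0.3, 1.0, -1.3]
gripper_width: 50.0
```

Request:
{"method": "drive_tool", "body": {"plan": [[0,0,0,0],[0,0,0,0],[0,0,0,0],[0,0,0,0],[0,0,0,0],[0,0,0,0]], "hand": 0, "grip_force": 60}}

```text
time_s: 20.55
tcp_pos: [424.7, -379.0, 139.0]
tool_rot: [0.001, 0.304, 0.953, -0.001]
contact_force: [-0.1, 0.2, 6.3]
gripper_width: 9.2
```

Request:
{"method": "drive_tool", "body": {"plan": [[0,0,-0.015,0],[0,0,-0.025,0],[0,0,-0.03,0],[0,0,-0.03,0],[0,0,0,0],[0,0,0,-0.103],[0,0,0,-0.103],[0,0,0,-0.103],[0,0,0,-0.103],[0,0,0,-0.1],[0,0,0,0]]}}

```text
time_s: 21.47
tcp_pos: [423.4, -377.4, 235.6]
tool_rot: [-0.001, 0.051, 0.999, 0.001]
contact_force: [0.3, -0.2, -2.9]
gripper_width: 9.5
```

```bash
python3 go.py 462 172 240 84
```

```text
t 21.47 p [ 423.4 -377.4  235.6] yaw 84.0 q [-0.94  0.14  1.61 -0.    1.4  -2.41] F [ 0.3 -0.2 -2.9] w 9.5
turn 0.002 shift [ 19.  550.4  -4.4] tilt [-0.0017  0.0022 -1.    ]
```

Request:
{"method": "drive_tool", "body": {"plan": [[0.001,0.02,0,0],[0.001,0.03,0,0],[0.001,0.03,0,0],[0.001,0.03,0,0],[0.001,0.03,0,0],[0.001,0.03,0,0],[0.001,0.03,0,0],[0.001,0.03,0,0],[0.001,0.03,0,0],[0.001,0.03,0,0],[0.001,0.03,0,0],[0.001,0.03,0,0],[0.001,0.03,0,0],[0.001,0.03,0,0],[0.001,0.03,0,0],[0.001,0.03,0,0],[0.001,0.03,0,0],[0.001,0.03,0,0],[0.001,0.02,0,0],[0,0,0,0]]}}

```text
time_s: 23.13
tcp_pos: [461.7, 174.2, 236.3]
tool_rot: [-0.001, 0.052, 0.999, 0.001]
contact_force: [0.9, -0.3, -2.9]
gripper_width: 9.7
```

Request:
{"method": "drive_tool", "body": {"plan": [[0,0,0,0],[0,0,0,0],[0,0,0,0]]}}

```text
time_s: 23.38
tcp_pos: [462.4, 170.0, 236.9]
tool_rot: [-0.0, 0.053, 0.999, -0.0]
contact_force: [-0.5, -0.0, -2.7]
gripper_width: 9.2
```

```bash
cat > pm.py <<'E'
from h import *
import sys
o=snap('wrist',sys.argv[1]);s=env.sense();P=cloud(o);S=stand(P)
print('tcp stand',stand(s['tcp_pos']).round(1),s['tcp_pos'].round(1),'F',s['contact_force'].round(1))
for y0 in (-95,0,95):
    k=(P[...,2]>140)&(P[...,2]<172)&(abs(S[...,1]-y0)<22)&(S[...,0]>-38)&(S[...,0]<-10)
    h=(P[...,2]>140)&(P[...,2]<172)&(abs(S[...,1]-y0)<22)&(S[...,0]<-42)&(S[...,0]>-58)
    if k.sum()>100: 
        z=P[k][:,2]; print(y0,k.sum(),'pin ztop',np.percentile(z,98).round(1),'ytop',S[k][:,1][z>np.percentile(z,90)].mean().round(1),'head y',np.percentile(S[h][:,1],[1,99]).round(1) if h.sum()>20 else '', 'headx',np.percentile(S[h][:,0],1).round(1)if h.sum()>20 else '')
t=s['tcp_pos'];st=stand(t)
k=(P[...,2]>t[2]-70)&(P[...,2]<t[2]+5)&(abs(S[...,0]-st[0])<6)&(abs(S[...,1]-st[1]-22)<6); k[265:]=0
if k.any(): print('strap +y edge',np.median(S[k],axis=0).round(1),k.sum())
E
python3 pm.py w12; python3 pm.py w12b
```

```text
tcp stand [-147.5   49.2] [462.5 169.9 237. ] F [ 0.6 -0.8 -2.1]
0 936 pin ztop 162.9 ytop 1.3 head y [-9.3 12.7] headx -51.6
95 1163 pin ztop 163.1 ytop 96.0 head y [ 85.1 107.4] headx -51.5
strap +y edge [-147.1   71.2] 964
tcp stand [-147.5   49.2] [462.6 170.  237.2] F [-0.1  0.1 -3.5]
0 937 pin ztop 162.9 ytop 1.4 head y [-9.  12.6] headx -51.6
95 1162 pin ztop 163.1 ytop 95.7 head y [ 84.8 107.2] headx -51.4
strap +y edge [-147.6   71. ] 965
```

View pics/w12.png

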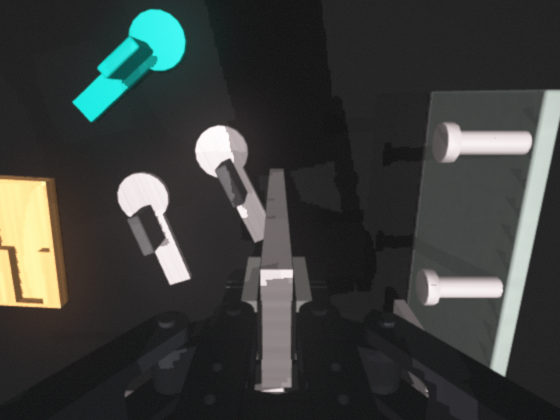

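Request:
{"method": "drive_tool", "body": {"plan": [[-0.0026,0.02,0,0],[0,0.025,0,0],[0,0.025,0,0],[0,0.025,0,0],[0,0.02,0,0],[0,0.0095,0,0],[0,0,0,0],[0,0,0.015,0],[0,0,0.015,0],[0,0,0.015,0],[0,0,0.005,0],[0,0,0,0],[0,0,0,0],[0,0,0,0]]}}

```text
time_s: 24.65
tcp_pos: [479.0, 294.2, 188.6]
tool_rot: [0.001, 0.053, 0.999, 0.0]
contact_force: [-0.3, 0.4, -2.5]
gripper_width: 9.0
```

```bash
python3 pm.py w13;python3 pm.py w13b
```

```text
tcp stand [-22.1  45.8] [479.1 294.4 188.7] F [ 0.4  0.4 -2.1]
95 1857 pin ztop 163.0 ytop 95.8 head y [ 85.  107.6] headx -50.8
strap +y edge [-22.3  67.6] 963
tcp stand [-22.  46.] [479.  294.5 188.6] F [ 0.7 -0.4 -2.6]
95 1852 pin ztop 163.0 ytop 95.9 head y [ 84.8 107.6] headx -50.6
strap +y edge [-21.8  67.6] 960
```

View pics/w13.png

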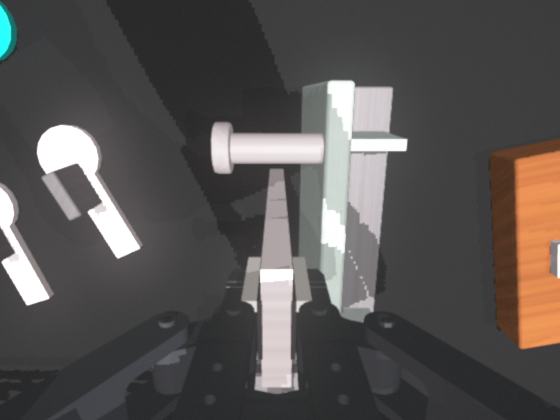

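Request:
{"method": "drive_tool", "body": {"plan": [[0,0,0.002,0],[0,0,0,0],[-0.006,0,0,0],[-0.006,0,0,0],[-0.006,0,0,0],[-0.006,0,0,0],[-0.006,0,0,0],[-0.006,0,0,0],[-0.005,0,0,0],[-0.003,0,0,0],[0,0,0,0],[0,0,0,0],[0,0,0,0]]}}

```text
time_s: 25.83
tcp_pos: [521.7, 289.9, 185.3]
tool_rot: [-0.0, 0.052, 0.999, -0.0]
contact_force: [-1.0, -0.4, -2.9]
gripper_width: 9.2
```

```bash
python3 pm.py w14;python3 pm.py w14b
```

```text
tcp stand [-22.   3.] [521.7 289.9 185.3] F [ 0.8 -0.3 -3.8]
0 520 pin ztop 162.6 ytop 2.5 head y [-8.6 12.6] headx -50.9
95 2412 pin ztop 163.1 ytop 95.5 head y [ 84.2 106.8] headx -50.7
strap +y edge [-21.7  24.8] 963
tcp stand [-22.   3.] [521.7 289.9 185.3] F [-0.2  0.3 -2.3]
0 522 pin ztop 162.5 ytop 2.4 head y [-8.5 12.7] headx -50.8
95 2429 pin ztop 163.1 ytop 95.6 head y [ 84.2 106.9] headx -50.7
strap +y edge [-21.7  24.8] 959
```

View pics/w14.png

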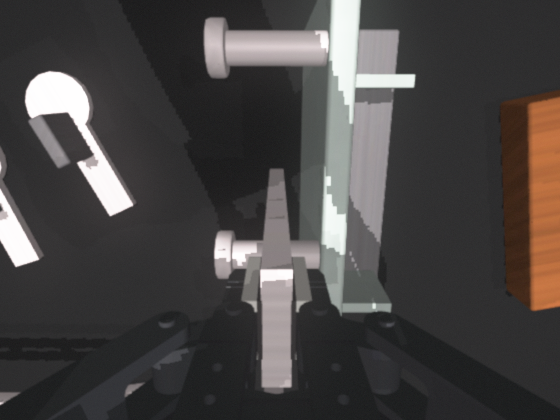

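Request:
{"method": "drive_tool", "body": {"plan": [[-0.001,0,0,0],[0,0,0.004,0],[0,0,0.004,0],[0,0,0.002,0],[0,0,0,0],[0,0,0,0]]}}

```text
time_s: 26.43
tcp_pos: [522.8, 289.7, 175.0]
tool_rot: [-0.0, 0.052, 0.999, -0.0]
contact_force: [-0.0, -0.1, -2.2]
gripper_width: 9.2
```

Request:
{"method": "drive_tool", "body": {"plan": [[0,0,0.001,0],[0,0,0,0],[0,0,0,0]]}}

```text
time_s: 26.68
tcp_pos: [523.0, 289.8, 174.8]
tool_rot: [0.0, 0.052, 0.999, -0.0]
contact_force: [-1.8, -1.2, 1.9]
gripper_width: 9.1
```

Just seated (load off). I release and rise.

Request:
{"method": "drive_tool", "body": {"plan": [[0,0,0,0],[0,0,0,0],[0,0,0,0],[0,0,0,0]], "hand": 0.03}}

```text
time_s: 27.02
tcp_pos: [523.1, 289.8, 174.3]
tool_rot: [0.0, 0.052, 0.999, 0.0]
contact_force: [-0.3, 0.1, 0.0]
gripper_width: 29.8
```

Request:
{"method": "drive_tool", "body": {"plan": [[0,0,-0.006,0],[0,0,-0.01,0],[0,0,-0.02,0],[0,0,-0.025,0],[0,0,-0.03,0],[0,0,0,0],[0,0,0,0],[0,0,0,0]]}}

```text
time_s: 27.68
tcp_pos: [523.0, 289.8, 265.8]
tool_rot: [0.0, 0.052, 0.999, 0.0]
contact_force: [0.3, -0.5, 0.0]
gripper_width: 30.2
```

```bash
cat > hung.py <<'E'
from h import *
import sys
o=snap('wrist',sys.argv[1]);P=cloud(o);S=stand(P)
for y0 in (-95,0,95):
    k=(P[...,2]>203)&(P[...,2]<222)&(abs(S[...,1]-y0)<40)&(abs(S[...,0]+22)<18)
    if k.sum()>100: print(y0,k.sum(),'z',np.median(P[k][:,2]).round(1),'x',np.percentile(S[k][:,0],[1,99]).round(1),'y',np.percentile(S[k][:,1],[1,99]).round(1))
E
python3 hung.py w15; python3 go.py 371.2 -341.2 205 54.6
```

```text
-95 979 z 211.6 x [-28.3 -18.3] y [-107.   -68.5]
0 1416 z 211.9 x [-26.6 -17. ] y [-18.5  25.2]
t 27.73 p [522.5 289.6 264.7] yaw 54.6 q [ 0.3   0.2   1.49 -0.    1.46 -1.16] F [ 0.7  0.  -0.2] w 30.2
turn 0.513 shift [-242.1 -601.8   59.7] tilt [-1.2e-03 -4.0e-04 -1.0e+00]
```

View pics/w15.png

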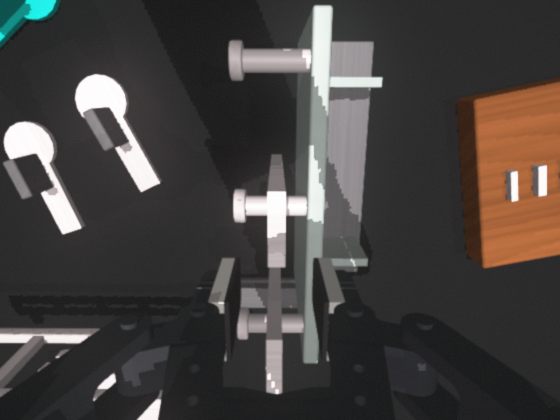

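Request:
{"method": "drive_tool", "body": {"plan": [[0,0,0,0.103],[0,0,0,0.103],[0,0,0,0.103],[0,0,0,0.103],[0,0,0,0.101],[-0.01,-0.025,0,0],[-0.01,-0.025,0,0],[-0.01,-0.025,0,0],[-0.01,-0.025,0,0],[-0.01,-0.025,0,0],[-0.01,-0.025,0,0],[-0.01,-0.025,0,0],[-0.01,-0.025,0,0],[-0.01,-0.025,0,0],[-0.01,-0.025,0,0],[-0.01,-0.025,0,0],[-0.01,-0.025,0,0],[-0.01,-0.025,0,0],[-0.01,-0.025,0,0],[-0.01,-0.025,0,0]], "hand": 0.05}}

```text
time_s: 29.4
tcp_pos: [426.8, -103.6, 264.0]
tool_rot: [-0.001, 0.304, 0.953, 0.0]
contact_force: [0.1, 0.5, 0.6]
gripper_width: 50.2
```

Request:
{"method": "drive_tool", "body": {"plan": [[-0.01,-0.025,0,0],[-0.01,-0.025,0,0],[-0.01,-0.025,0,0],[-0.01,-0.025,0,0],[-0.01,-0.025,0,0],[-0.01,-0.025,0,0],[-0.01,-0.025,0,0],[-0.01,-0.025,0,0],[-0.01,-0.025,0,0],[-0.002,-0.002,0.02,0],[0,0,0.025,0],[0,0,0.015,0],[0,0,0,0],[0,0,0,0],[0,0,0,0]]}}

```text
time_s: 30.65
tcp_pos: [371.8, -341.3, 206.0]
tool_rot: [0.0, 0.304, 0.953, -0.0]
contact_force: [0.6, -0.8, 0.1]
gripper_width: 50.1
```

```bash
python3 - <<'E'
from h import *
o=snap('wrist','w16')
P=cloud(o);m=(P[...,2]>165)&(P[...,2]<188); m[260:,:215]=0;m[260:,345:]=0
n,l,st,ce=cv2.connectedComponentsWithStats(m.astype(np.uint8))
for i in range(1,n):
    if st[i,4]<60: continue
    X=P[l==i]; r=cv2.minAreaRect(X[:,:2].astype(np.float32)); print(np.median(X[:,2]).round(1),np.round(r[0],1),np.round(r[1],1),round(r[2],1))
E
python3 go.py 371.4 -341.3 138 54.6
```

```text
176.1 [ 371.4 -341.3] [ 9.9 44.8] 54.4
t 30.7 p [ 372.  -341.6  206.5] yaw 54.6 q [-0.98 -0.01  1.82  0.    1.32 -1.94] F [-0.4  0.2  0.6] w 49.6
turn 0.0 shift [ 0.6 -0.1 68.5] tilt [ 0.0011 -0.0016 -1.    ]
```

View pics/w16.png

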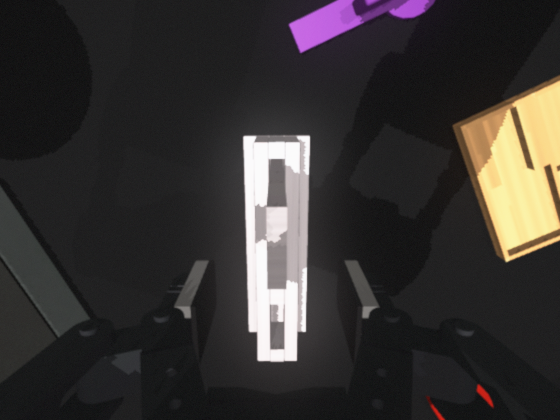

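The last strap stands at (371.4, −341.3), top z 176.1; I grip it.

Request:
{"method": "drive_tool", "body": {"plan": [[0.0005,0,0.02,0],[0,0,0.022,0],[0,0,0.017,0],[0,0,0.009,0],[0,0,0,0],[0,0,0,0]]}}

```text
time_s: 31.2
tcp_pos: [371.5, -341.3, 138.2]
tool_rot: [0.0, 0.304, 0.953, -0.0]
contact_force: [1.0, -0.2, 0.3]
gripper_width: 50.2
```

Request:
{"method": "drive_tool", "body": {"plan": [[0,0,0,0],[0,0,0,0],[0,0,0,0],[0,0,0,0],[0,0,0,0],[0,0,0,0]], "hand": 0, "grip_force": 60}}

```text
time_s: 31.7
tcp_pos: [371.7, -341.6, 138.5]
tool_rot: [0.001, 0.304, 0.953, -0.001]
contact_force: [-0.7, 0.2, 4.8]
gripper_width: 9.2
```

Request:
{"method": "drive_tool", "body": {"plan": [[0,0,-0.015,0],[0,0,-0.025,0],[0,0,-0.03,0],[0,0,-0.03,0],[0,0,0,0],[0,0,0,-0.103],[0,0,0,-0.103],[0,0,0,-0.103],[0,0,0,-0.103],[0,0,0,-0.1],[0,0,0,0]]}}

```text
time_s: 32.62
tcp_pos: [370.5, -340.0, 235.4]
tool_rot: [-0.001, 0.052, 0.999, 0.001]
contact_force: [-0.1, -0.7, -3.9]
gripper_width: 9.3
```

```bash
python3 go.py 370 185 240 84
```

```text
t 32.62 p [ 370.5 -340.   235.4] yaw 84.0 q [-0.98 -0.03  1.79 -0.    1.39 -2.45] F [-0.1 -0.7 -3.9] w 9.3
turn 0.001 shift [ 55.4 522.1  -4.6] tilt [-0.0019  0.0027 -1.    ]
```

Request:
{"method": "drive_tool", "body": {"plan": [[0.003,0.02,0,0],[0.003,0.029,0,0],[0.003,0.029,0,0],[0.003,0.029,0,0],[0.003,0.029,0,0],[0.003,0.029,0,0],[0.003,0.029,0,0],[0.003,0.029,0,0],[0.003,0.029,0,0],[0.003,0.029,0,0],[0.003,0.029,0,0],[0.003,0.029,0,0],[0.003,0.029,0,0],[0.003,0.029,0,0],[0.003,0.029,0,0],[0.003,0.029,0,0],[0.003,0.029,0,0],[0.003,0.029,0,0],[0.001,0.01,0,0],[0,0,0,0]]}}

```text
time_s: 34.28
tcp_pos: [370.6, 186.9, 236.2]
tool_rot: [-0.001, 0.052, 0.999, 0.0]
contact_force: [0.2, -0.3, -3.3]
gripper_width: 9.3
```

Request:
{"method": "drive_tool", "body": {"plan": [[0,0,0,0],[0,0,0,0],[0,0,0,0]]}}

```text
time_s: 34.53
tcp_pos: [371.6, 184.2, 236.9]
tool_rot: [-0.0, 0.054, 0.999, -0.0]
contact_force: [-0.8, -1.1, -2.7]
gripper_width: 9.1
```

```bash
python3 pm.py w17
```

```text
tcp stand [-142.9  141.1] [371.7 184.2 237.1] F [ 0.8 -0.1 -3.4]
95 916 pin ztop 163.1 ytop 96.3 head y [ 86.2 107.7] headx -51.3
strap +y edge [-142.6  163.6] 982
```

View pics/w17.png

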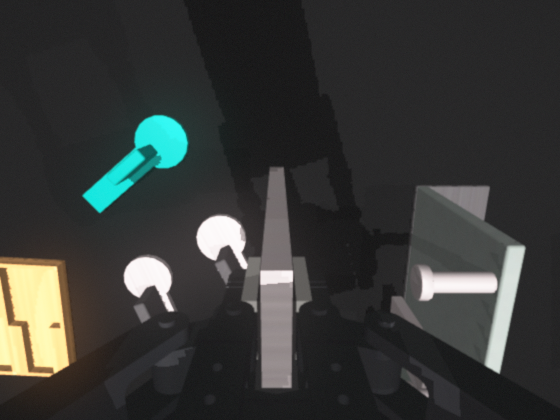

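Request:
{"method": "drive_tool", "body": {"plan": [[0,0.02,0,0],[0,0.025,0,0],[0,0.025,0,0],[0,0.025,0,0],[0,0.017,0,0],[0,0.009,0,0],[0,0,0,0],[0,0,0.015,0],[0,0,0.015,0],[0,0,0.015,0],[0,0,0.006,0],[0,0,0,0],[0,0,0,0],[0,0,0,0]]}}

```text
time_s: 35.75
tcp_pos: [385.2, 305.2, 187.5]
tool_rot: [0.001, 0.053, 0.999, 0.0]
contact_force: [0.8, -0.2, -3.5]
gripper_width: 9.2
```

```bash
python3 pm.py w18
```

```text
tcp stand [-21.  140.3] [385.3 305.4 187.6] F [-0.   0.3 -3. ]
strap +y edge [-20.8 162.7] 984
```

Request:
{"method": "drive_tool", "body": {"plan": [[0,0,0.001,0],[0,0,0,0],[-0.006,0,0,0],[-0.006,0,0,0],[-0.006,0,0,0],[-0.006,0,0,0],[-0.006,0,0,0],[-0.006,0,0,0],[-0.005,0,0,0],[-0.003,0,0,0],[0,0,0,0],[0,0,0,0],[0,0,0,0]]}}

```text
time_s: 36.88
tcp_pos: [427.9, 300.7, 185.2]
tool_rot: [-0.0, 0.053, 0.999, -0.0]
contact_force: [-0.2, -0.2, -3.5]
gripper_width: 9.5
```

```bash
python3 pm.py w19
```

```text
tcp stand [-21.1  97.5] [427.9 300.7 185.2] F [ 0.2  0.2 -3.5]
95 564 pin ztop 162.8 ytop 97.1 head y [ 86.2 107.6] headx -50.8
strap +y edge [-21.2 119.8] 984
```

View pics/w19.png

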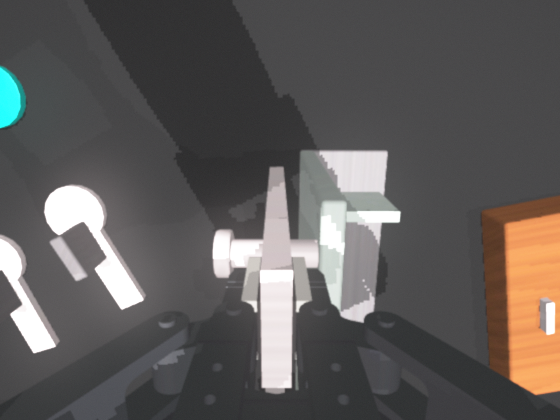

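Strap centre is at y 97.8, pin at ~97; the pin shows on both sides of the strap (row ~252). I shift 1 mm and lower.

Request:
{"method": "drive_tool", "body": {"plan": [[-0.001,0,0,0],[0,0,0.004,0],[0,0,0.004,0],[0,0,0.002,0],[0,0,0,0],[0,0,0,0]]}}

```text
time_s: 37.43
tcp_pos: [429.0, 300.5, 175.0]
tool_rot: [-0.0, 0.053, 0.999, -0.0]
contact_force: [0.6, -1.4, -3.3]
gripper_width: 9.3
```

Request:
{"method": "drive_tool", "body": {"plan": [[0,0,0.001,0],[0,0,0,0],[0,0,0,0]]}}

```text
time_s: 37.68
tcp_pos: [429.2, 300.6, 174.5]
tool_rot: [0.0, 0.053, 0.999, 0.0]
contact_force: [-0.2, 0.2, -2.6]
gripper_width: 9.2
```

Request:
{"method": "drive_tool", "body": {"plan": [[0,0,0.001,0],[0,0,0,0],[0,0,0,0]]}}

```text
time_s: 37.93
tcp_pos: [429.4, 300.7, 174.3]
tool_rot: [0.0, 0.053, 0.999, 0.0]
contact_force: [-3.4, -1.6, 5.8]
gripper_width: 9.5
```

Request:
{"method": "drive_tool", "body": {"plan": [[0,0,0,0],[0,0,0,0],[0,0,0,0],[0,0,0,0]], "hand": 0.03}}

```text
time_s: 38.27
tcp_pos: [429.2, 300.6, 173.1]
tool_rot: [0.0, 0.053, 0.999, 0.0]
contact_force: [-0.8, -0.4, -0.4]
gripper_width: 29.7
```

Request:
{"method": "drive_tool", "body": {"plan": [[0,0,-0.006,0],[0,0,-0.01,0],[0,0,-0.02,0],[0,0,-0.025,0],[0,0,-0.03,0],[0,0,0,0],[0,0,0,0],[0,0,0,0]]}}

```text
time_s: 38.93
tcp_pos: [429.1, 300.6, 264.5]
tool_rot: [0.0, 0.053, 0.999, 0.0]
contact_force: [-1.4, -0.6, 0.4]
gripper_width: 30.1
```

```bash
python3 hung.py w20; python3 go.py 429 300 200 84; python3 - <<'E'
from h import *
o2=snap('side','s20')
cv2.imwrite('pics/s20c.png',cv2.resize(o2['im'][200:400,130:350,::-1],None,fx=3.5,fy=3))
snap('top','t20')
E
```

```text
0 944 z 211.7 x [-26.4 -16.9] y [-11.5  25.7]
95 1435 z 211.9 x [-25.7 -15.8] y [ 76.  119.5]
t 38.98 p [428.7 300.4 263.5] yaw 84.0 q [ 0.38  0.    1.7   0.    1.44 -1.08] F [ 0.1  0.1 -0.7] w 29.9
turn -0.001 shift [-0.4 -0.4 63.5] tilt [-1.4e-03 -5.0e-04 -1.0e+00]
```

View pics/s20c.png

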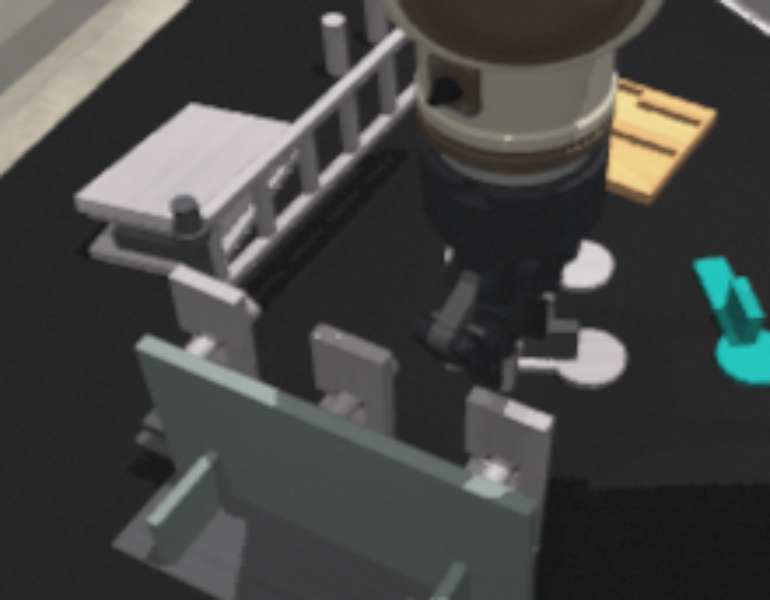

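View pics/w20.png

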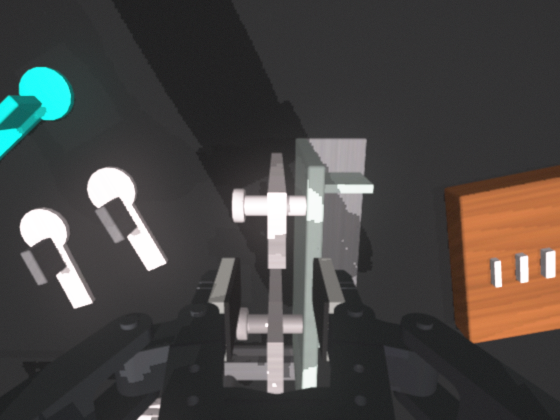

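View pics/t20.png

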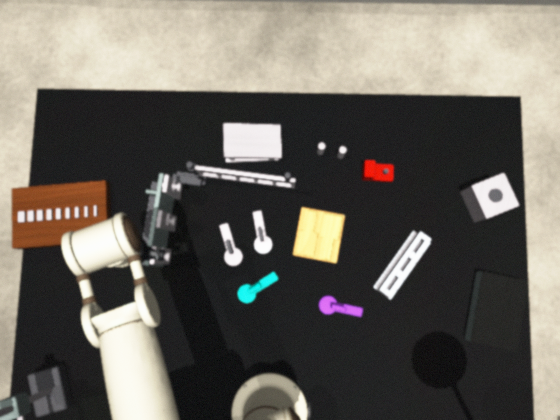

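All three straps hang, tops at ~211.8. In the top view gauge L has been knocked: its disc is now at (233,257), formerly (227,245). I look at the gauges and tray from above.

Request:
{"method": "drive_tool", "body": {"plan": [[0,0,-0.03,0],[0,0,-0.02,0],[-0.008,-0.029,0,0],[-0.008,-0.029,0,0],[-0.008,-0.029,0,0],[-0.008,-0.029,0,0],[-0.008,-0.029,0,0],[-0.008,-0.029,0,0],[-0.008,-0.029,0,0],[-0.008,-0.029,0,0],[-0.008,-0.029,0,0],[-0.008,-0.029,0,0],[0,0,0,0],[0,0,0,0],[0,0,0,0]], "hand": 0.05}}

```text
time_s: 40.33
tcp_pos: [477.7, 4.2, 313.6]
tool_rot: [-0.001, 0.053, 0.999, 0.0]
contact_force: [-0.1, -1.0, -0.3]
gripper_width: 50.0
```

```bash
python3 - <<'E'
from h import *
snap('wrist','w21')
E
python3 go.py 480 0 330 84
```

```text
t 40.38 p [477.8   4.6 313.8] yaw 84.0 q [-0.24 -0.14  1.74  0.    1.55 -1.71] F [ 0.1 -0.   0.6] w 50.1
turn -0.0 shift [ -2.7  -4.3 -16.2] tilt [-1.e-03  7.e-04 -1.e+00]
```

View pics/w21.png

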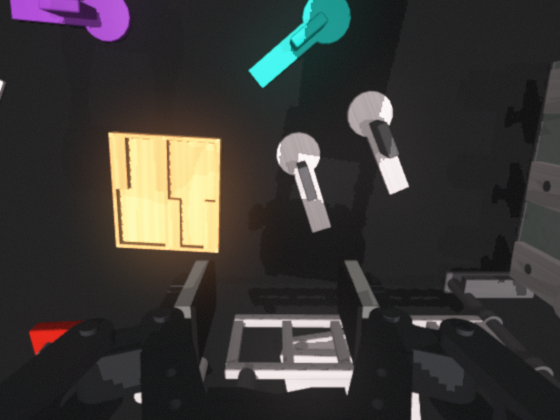

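```bash
cat > gm.py <<'E'
from h import *
import sys
def ribs(tag):
    o=load(tag);P=cloud(o);im=o['im'].astype(int)
    m=(P[...,2]>40)&(P[...,2]<56)&(P[...,0]>380)&(P[...,0]<640)&(P[...,1]>-40)&(P[...,1]<235)&(abs(im[...,0]-im[...,1])<25)
    n,l,st,ce=cv2.connectedComponentsWithStats(m.astype(np.uint8))
    for i in range(1,n):
        if st[i,4]<80: continue
        X=P[l==i];r=cv2.minAreaRect(X[:,:2].astype(np.float32));print('rib',st[i].tolist(),'z',np.median(X[:,2]).round(1),np.round(r[0],1),np.round(r[1],1),round(r[2],1))
    w=(im.min(-1)>70)&(abs(im[...,0]-im[...,2])<40)&(P[...,2]>-3)&(P[...,2]<20)&(P[...,0]>380)&(P[...,0]<620)&(P[...,1]>-30)&(P[...,1]<235)
    return o,P,w
if __name__=='__main__':
    o,P,w=ribs(sys.argv[1])
    n,l,st,ce=cv2.connectedComponentsWithStats(w.astype(np.uint8))
    for i in range(1,n):
        if st[i,4]<300: continue
        X=P[l==i];r=cv2.minAreaRect(X[:,:2].astype(np.float32));print('flat',st[i].tolist(),'z',np.median(X[:,2]).round(1),np.round(r[0],1),np.round(r[1],1),round(r[2],1))
E
python3 gm.py w21
python3 - <<'E'
from h import *
o=load('w21');P=cloud(o);im=o['im'].astype(int)
y=(im[...,0]-im[...,2]>50)&(im[...,1]>60)&(P[...,1]<-20)&(P[...,2]<30)
y=cv2.morphologyEx(y.astype(np.uint8),cv2.MORPH_CLOSE,np.ones((7,7)))
n,l,st,ce=cv2.connectedComponentsWithStats(y);i=1+st[1:,4].argmax()
m=l==i; X=P[m]; t=X[X[:,2]>12]; r=cv2.minAreaRect(t[:,:2].astype(np.float32)); print('tray',st[i],r,'z pct',np.percentile(X[:,2],[5,25,50,75,95]).round(1))
Q=np.full((420,560),0,np.uint8); z=P[...,2]; Q[m]=np.clip(z[m]*8+40,0,255).astype(np.uint8)
c=Q[st[i,1]:st[i,1]+st[i,3],st[i,0]:st[i,0]+st[i,2]];cv2.imwrite('pics/trayz.png',cv2.resize(c,None,fx=4,fy=4,interpolation=0))
cv2.imwrite('pics/trayc.png',cv2.resize(o['im'][120:260,100:230,::-1],None,fx=4,fy=4,interpolation=2))
E
```

```text
rib [376, 122, 23, 37, 457] z 47.9 [464.1 127.1] [39.8 12.6] 18.8
rib [298, 165, 20, 37, 381] z 47.9 [502.9  37.1] [40.1 11.9] 12.1
flat [347, 91, 62, 104, 2474] z 8.1 [475.6 126.5] [129.8  54.5] 10.6
flat [276, 132, 55, 101, 2356] z 8.1 [510.6  43.9] [126.6  53.9] 20.3
tray [  108   131   114   122 12682] ((506.6474914550781, -132.814697265625), (128.6874237060547, 142.69239807128906), 80.61323547363281) z pct [nan nan nan nan nan]<stdin>:7: RuntimeWarning: invalid value encountered in cast
```

View pics/trayz.png

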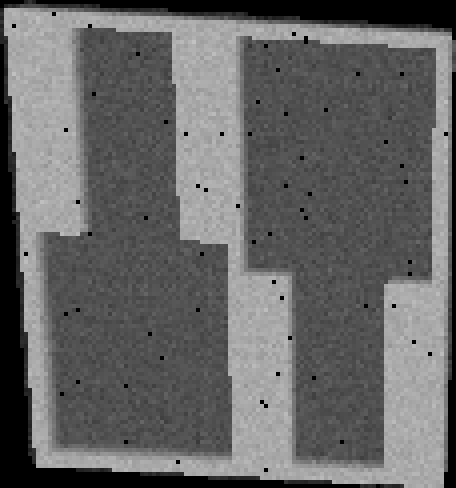

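View pics/trayc.png

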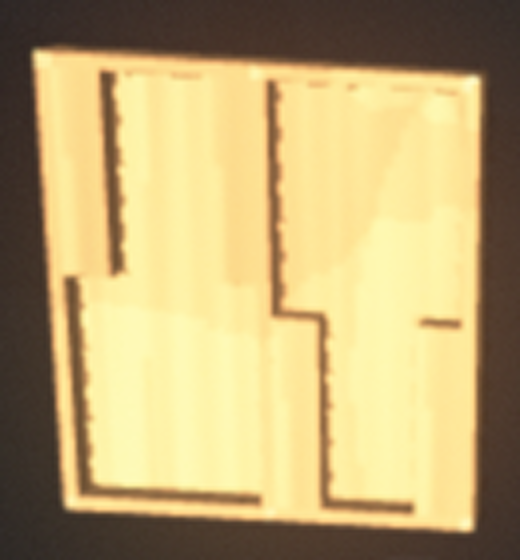

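```bash
cat > tm.py <<'E'
from h import *
import sys
o=load(sys.argv[1]);P=cloud(o);C=np.array([506.6,-132.8]);a=np.radians(-9.4);e=np.array([np.cos(a),np.sin(a)]);n=np.array([-e[1],e[0]])
D=P[...,:2]-C;A=D@e;B=D@n
t=(abs(A)<73)&(abs(B)<66)
top=t&(P[...,2]>12)&(P[...,2]<20);fl=t&(P[...,2]<10)&(P[...,2]>0)&(abs(A)<69)&(abs(B)<62)
print('wall z',np.median(P[top][:,2]).round(1),'floor z',np.median(P[fl][:,2]).round(1))
r=cv2.minAreaRect(P[top][:,:2].astype(np.float32));print('outer',r)
N,l,st,_=cv2.connectedComponentsWithStats(fl.astype(np.uint8))
for i in range(1,N):
    if st[i,4]<500: continue
    k=l==i;X=P[k];r=cv2.minAreaRect(X[:,:2].astype(np.float32)); print('pocket',np.round(r[0],1),np.round(r[1],1),round(r[2],1),'local',((np.array(r[0])-C)@e).round(1),((np.array(r[0])-C)@n).round(1))
    for lo,hi in((-60,-30),(30,60)):
        q=k&(A>lo)&(A<hi);print('   A',lo,hi,'B range',np.percentile(B[q],[1,99]).round(1))
E
python3 tm.py w21
```

```text
wall z 16.1 floor z 5.3
outer ((506.6474914550781, -132.814697265625), (128.6874237060547, 142.69239807128906), 80.61323547363281)
pocket [ 502.5 -165.4] [ 55.7 133.6] 80.7 local 1.2 -32.9
   A -60 -30 B range [-46.3 -19.7]
   A 30 60 B range [-60.3  -5.7]
pocket [ 512.5 -103.7] [ 57.  133.7] 80.1 local 1.1 29.7
   A -60 -30 B range [ 1.9 58.2]
   A 30 60 B range [15.9 43. ]
```

Tray measured: walls 16.1, floor 5.3, pockets 134 mm long. First the untouched gauge (rib at 502.9, 37.1, dir 12°) goes to the +y pocket.

Request:
{"method": "drive_tool", "body": {"plan": [[0,0,0,-0.105],[0,0,0,-0.105],[0,0,0,-0.106],[0,0,0,0],[0,0,0,0]]}}

```text
time_s: 40.8
tcp_pos: [477.9, 4.8, 314.2]
tool_rot: [-0.0, -0.104, 0.995, 0.0]
contact_force: [-0.2, -0.0, 0.4]
gripper_width: 49.9
```

```bash
python3 go.py 502.9 37.1 90 102.1
```

```text
t 40.8 p [477.9   4.8 314.2] yaw 102.1 q [-0.24 -0.14  1.74  0.    1.55 -2.02] F [-0.2 -0.   0.4] w 49.9
turn -0.002 shift [-31.2  26.4 224.2] tilt [-2.e-04  2.e-04 -1.e+00]
```

Request:
{"method": "drive_tool", "body": {"plan": [[-0.0156,0.0132,0.01,0],[-0.0156,0.0132,0.02,0],[0,0,0.03,0],[0,0,0.03,0],[0,0,0.03,0],[0,0,0.03,0],[0,0,0.03,0],[0,0,0.025,0],[0,0,0.015,0],[0,0,0,0],[0,0,0,0],[0,0,0,0]]}}

```text
time_s: 41.8
tcp_pos: [504.2, 36.2, 95.7]
tool_rot: [0.001, -0.105, 0.995, -0.0]
contact_force: [0.4, -0.8, -0.4]
gripper_width: 49.7
```

```bash
python3 - <<'E'
from h import *
snap('wrist','w22')
E
python3 gm.py w22; python3 go.py 502.9 37.1 17 102.1
```

```text
rib [443, 161, 29, 75, 2020] z 47.7 [464.  126.5] [39.9 12.4] 19.7
rib [267, 195, 23, 73, 1563] z 48.0 [502.5  37. ] [40.4 11.9] 11.8
flat [386, 94, 88, 195, 8280] z 8.1 [473.7 135.6] [131.6  55. ] 23.8
flat [235, 125, 85, 186, 7486] z 8.1 [514.9  33.7] [131.2  53.3] 4.6
t 41.85 p [504.5  36.1  96.1] yaw 102.1 q [-0.17  0.13  1.91  0.    1.09 -1.95] F [-0.8  0.3  0.2] w 50.2
turn -0.002 shift [ 1.3  1.3 79.1] tilt [ 3.2e-03 -5.0e-04 -1.0e+00]
```

View pics/w22.png

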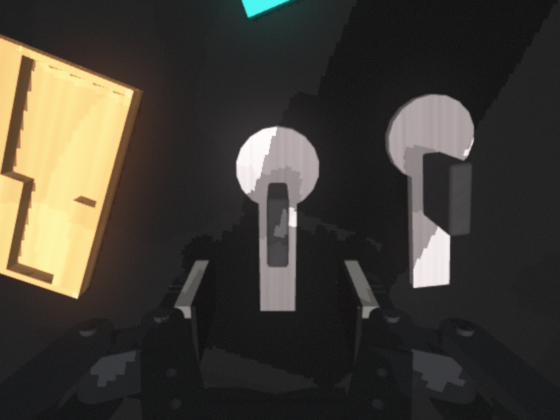

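The rib (277,225) is centred between the fingers; I descend and grip.

Request:
{"method": "drive_tool", "body": {"plan": [[0.0013,0.001,0.02,0],[0,0,0.025,0],[0,0,0.02,0],[0,0,0.01,0],[0,0,0.004,0],[0,0,0,0],[0,0,0,0]]}}

```text
time_s: 42.43
tcp_pos: [502.9, 36.6, 16.7]
tool_rot: [0.001, -0.105, 0.994, -0.0]
contact_force: [-0.2, -0.3, 0.1]
gripper_width: 50.3
```

Request:
{"method": "drive_tool", "body": {"plan": [[0,0,0,0],[0,0,0,0],[0,0,0,0],[0,0,0,0],[0,0,0,0],[0,0,0,0]], "hand": 0, "grip_force": 50}}

```text
time_s: 42.93
tcp_pos: [502.4, 36.6, 16.2]
tool_rot: [0.001, -0.105, 0.994, -0.0]
contact_force: [-1.6, -0.1, 5.5]
gripper_width: 11.4
```

Request:
{"method": "drive_tool", "body": {"plan": [[0,0,-0.01,0],[0,0,-0.02,0],[0,0,-0.02,0],[0,0,-0.02,0],[0,0,0,0.094],[0,0,0,0.094],[0,0,0,0.094],[0,0,0,0.094],[0,0,0,0],[0,0,0,0]]}}

```text
time_s: 43.77
tcp_pos: [501.2, 36.9, 85.3]
tool_rot: [-0.0, 0.082, 0.997, 0.0]
contact_force: [0.1, 0.2, -1.6]
gripper_width: 11.2
```

```bash
python3 go.py 501.8 -100.7 90 80.6;  python3 - <<'E'
from h import *
snap('wrist','w23')
E
```

```text
t 43.77 p [501.2  36.9  85.3] yaw 80.6 q [-0.17  0.14  1.93  0.    1.08 -1.58] F [ 0.1  0.2 -1.6] w 11.2
turn 0.001 shift [ -23.  -135.7   -4.7] tilt [-7.e-04  2.e-04 -1.e+00]
```

View pics/w23.png

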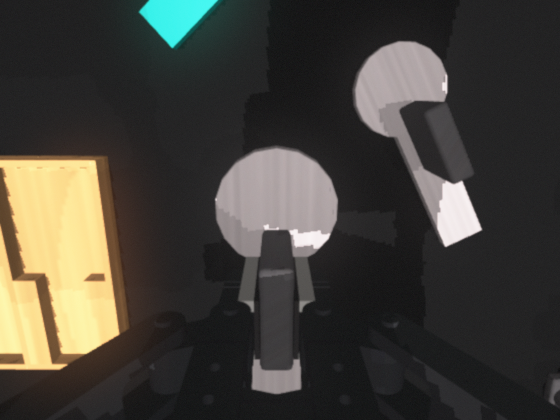

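```bash
cat > dm.py <<'E'
from h import *
import sys
o=load(sys.argv[1]);zt=float(sys.argv[2]);s=env.sense();P=cloud(o)
k=(abs(P[...,2]-zt)<4);k[255:]=0;k[:,:200]=0;k[:,355:]=0
n,l,st,_=cv2.connectedComponentsWithStats(k.astype(np.uint8));i=1+st[1:,4].argmax();X=P[l==i]
c,r=cv2.minEnclosingCircle(X[:,:2].astype(np.float32));R=rot(s['tool_rot']);d=R.T@(np.array([*c,0])-np.array([*s['tcp_pos'][:2],0]))
print('disc',np.round(c,1),round(r,1),'z',np.median(X[:,2]).round(1),'tcp',s['tcp_pos'].round(1),'in tool',d.round(1))
E
python3 dm.py w23 77
```

```text
disc [473.8  41.5] 25.9 z 77.2 tcp [501.3  36.9  85.3] in tool [27.9  0.   0. ]
```

Request:
{"method": "drive_tool", "body": {"plan": [[-0.0046,-0.02,0,0],[-0.0046,-0.029,0,0],[-0.0046,-0.029,0,0],[-0.0046,-0.029,0,0],[-0.0046,-0.0217,0,0],[0,-0.007,0,0],[0,0,0.02,0],[0,0,0.015,0],[0,0,0,0],[0,0,0,0],[0,0,0,0]]}}

```text
time_s: 44.73
tcp_pos: [502.3, -100.5, 51.0]
tool_rot: [0.0, 0.082, 0.997, -0.0]
contact_force: [0.5, 0.2, -1.5]
gripper_width: 11.4
```

```bash
python3 go.py 501.8 -100.7 21.4 80.6;  python3 - <<'E'
from h import *
snap('wrist','w24')
E
python3 dm.py w24 42
```

```text
t 44.73 p [ 502.3 -100.5   51. ] yaw 80.6 q [-0.43  0.22  1.91  0.    1.01 -1.84] F [ 0.5  0.2 -1.5] w 11.4
turn -0.001 shift [ 0.5 -0.3 29.6] tilt [ 7.e-04 -2.e-04 -1.e+00]
disc [474.9 -96. ] 25.9 z 42.9 tcp [ 502.7 -100.7   51.4] in tool [28.1  0.2 -0. ]
```

View pics/w24.png

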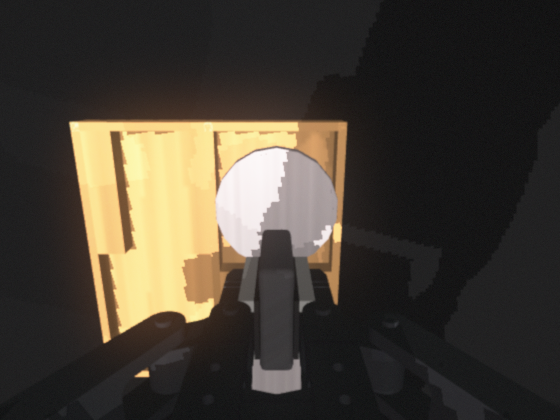

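The disc sits over the +y pocket (277,205), aligned; I lower.

Request:
{"method": "drive_tool", "body": {"plan": [[0.0005,0,0.01,0],[0,0,0.01,0],[0,0,0.006,0],[0,0,0.003,0],[0,0,0,0],[0,0,0,0]]}}

```text
time_s: 45.28
tcp_pos: [501.4, -100.7, 21.2]
tool_rot: [-0.0, 0.083, 0.997, 0.0]
contact_force: [-1.9, 0.4, 2.4]
gripper_width: 11.4
```

```bash
python3 go.py 501.8 -100.7 21.4 80.6
```

```text
t 45.28 p [ 501.4 -100.7   21.2] yaw 80.6 q [-0.43  0.27  1.92  0.    0.95 -1.84] F [-1.9  0.4  2.4] w 11.4
turn -0.002 shift [-0.4  0.1 -0.2] tilt [-4.e-04  2.e-04 -1.e+00]
```

Request:
{"method": "drive_tool", "body": {"plan": [[0,0,0,0],[0,0,0,0],[0,0,0,0],[0,0,0,0]], "hand": 0.03}}

```text
time_s: 45.62
tcp_pos: [501.4, -100.8, 21.2]
tool_rot: [0.0, 0.083, 0.997, -0.0]
contact_force: [1.2, 0.4, 0.8]
gripper_width: 29.8
```

Request:
{"method": "drive_tool", "body": {"plan": [[0,0,-0.01,0],[0,0,-0.02,0],[0,0,-0.03,0],[0,0,-0.03,0],[0,0,-0.03,0],[0,0,-0.03,0],[0,0,0,0],[0,0,0,0],[0,0,0,0]]}}

```text
time_s: 46.37
tcp_pos: [501.1, -100.6, 171.2]
tool_rot: [-0.0, 0.083, 0.997, 0.0]
contact_force: [-0.2, 0.4, 0.0]
gripper_width: 29.8
```

```bash
python3 - <<'E'
from h import *
o=snap('wrist','w25')
P=cloud(o)
k=(P[...,2]>9)&(P[...,2]<19)
C=np.array([506.6,-132.8]);a=np.radians(-9.4);e=np.array([np.cos(a),np.sin(a)]);n=np.array([-e[1],e[0]])
D=P[...,:2]-C;A=D@e;B=D@n;im=o['im'].astype(int)
g=(abs(A)<66)&(B>4)&(B<60)&(im[...,0]-im[...,2]<35)&(P[...,2]>0)
f=g&(P[...,2]<25);r=g&(P[...,2]>40)
print('flat z pct',np.percentile(P[f][:,2],[5,50,95]).round(1),'A',np.percentile(A[f],[1,99]).round(1),'B',np.percentile(B[f],[1,99]).round(1),'rib z',np.median(P[r][:,2]).round(1))
for lo,hi in((-60,-50),(-40,-20),(30,40),(50,60)):
    q=f&(A>lo)&(A<hi);print(lo,hi,np.median(P[q][:,2]).round(1),q.sum())
E
python3 go.py 464 126.7 110 109.2
```

```text
flat z pct [12.  13.2 14.4] A [-62.2  59.2] B [ 7.5 54. ] rib z 242.8
-60 -50 13.2 601
-40 -20 13.2 1260
30 40 13.2 293
50 60 13.1 286
t 46.42 p [ 500.6 -100.4  170.2] yaw 109.2 q [-0.43  0.05  1.84  0.    1.26 -1.84] F [-0.2  0.5 -0.2] w 29.7
turn -0.501 shift [-40.1 226.5  60.2] tilt [-0.002  0.001 -1.   ]
```

View pics/w25.png

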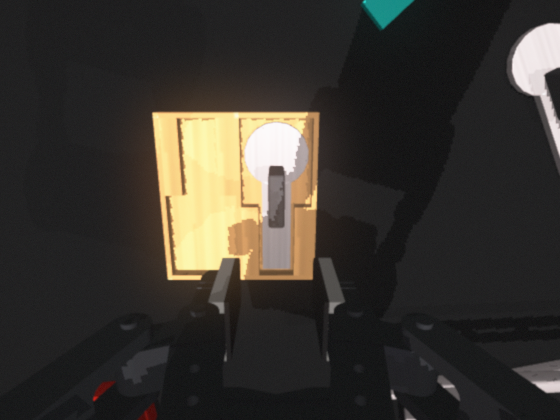

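The gauge lies flat in its pocket (top at 13.2 along its whole length). Next is the knocked gauge.

Request:
{"method": "drive_tool", "body": {"plan": [[0,0,0,-0.1],[0,0,0,-0.1],[0,0,0,-0.1],[0,0,0,-0.1],[0,0,0,-0.1],[-0.005,0.0283,0,0],[-0.005,0.0283,0,0],[-0.005,0.0283,0,0],[-0.005,0.0283,0,0],[-0.005,0.0283,0,0],[-0.005,0.0283,0,0],[-0.005,0.0283,0,0],[-0.005,0.0283,0,0],[0,0,0.03,0],[0,0,0.03,0],[0,0,0,0],[0,0,0,0],[0,0,0,0]], "hand": 0.05}}

```text
time_s: 47.92
tcp_pos: [465.2, 126.0, 111.8]
tool_rot: [-0.0, -0.166, 0.986, 0.0]
contact_force: [0.8, -0.5, 0.5]
gripper_width: 49.6
```

```bash
python3 - <<'E'
from h import *
snap('wrist','w26')
E
python3 gm.py w26; python3 go.py 464 126.7 17 109.2
```

```text
rib [268, 189, 21, 68, 1379] z 47.9 [463.8 127.1] [40. 12.] 18.9
flat [21, 0, 325, 334, 62758] z 0.3 [500.   74.9] [239.9 209.9] 0.0
flat [371, 124, 100, 176, 6041] z 0.2 [443.8 217.5] [ 35.  127.5] 90.0
flat [200, 344, 154, 49, 3898] z 0.1 [597.2 172.1] [ 46.9 123.5] 17.7
t 47.97 p [466.  126.  112.7] yaw 109.2 q [ 0.01  0.05  1.97 -0.    1.13 -1.89] F [-0.3 -0.2 -0.5] w 50.0
turn -0.001 shift [ 1.6  1.3 95.7] tilt [ 0.0019  0.     -1.    ]
```

View pics/w26.png

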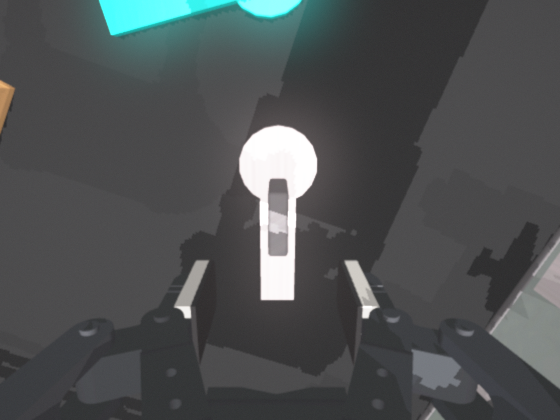

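Request:
{"method": "drive_tool", "body": {"plan": [[0.0016,0.0013,0.025,0],[0,0,0.03,0],[0,0,0.025,0],[0,0,0.012,0],[0,0,0.003,0],[0,0,0,0],[0,0,0,0]]}}

```text
time_s: 48.55
tcp_pos: [464.8, 126.8, 18.1]
tool_rot: [0.002, -0.166, 0.986, -0.0]
contact_force: [0.2, -0.5, -0.6]
gripper_width: 49.9
```

Request:
{"method": "drive_tool", "body": {"plan": [[0,0,0,0],[0,0,0,0],[0,0,0,0],[0,0,0,0],[0,0,0,0],[0,0,0,0]], "hand": 0, "grip_force": 50}}

```text
time_s: 49.05
tcp_pos: [463.9, 127.0, 17.3]
tool_rot: [0.001, -0.166, 0.986, -0.0]
contact_force: [-1.5, 0.3, 6.9]
gripper_width: 11.3
```

Request:
{"method": "drive_tool", "body": {"plan": [[0,0,-0.01,0],[0,0,-0.02,0],[0,0,-0.03,0],[0,0,-0.03,0],[0,0,0,0.121],[0,0,0,0.121],[0,0,0,0.121],[0,0,0,0.121],[0,0,0,0.121],[0,0,0,0.121],[0,0,0,0.121],[0,0,0,0.121],[0,0,0,0.121],[0,0,0,0.121],[0,0,0,0.121],[0,0,0,0.121],[0,0,0,0.121],[0,0,0,0.121],[0,0,0,0.121],[0,0,0,0.121]]}}

```text
time_s: 50.72
tcp_pos: [462.3, 127.0, 106.3]
tool_rot: [-0.0, 0.72, 0.694, -0.0]
contact_force: [0.0, 1.0, -1.5]
gripper_width: 11.2
```

Request:
{"method": "drive_tool", "body": {"plan": [[0,0,0,0.121],[0,0,0,0.121],[0,0,0,0.121],[0,0,0,0.121],[0,0,0,0.121],[0,0,0,0.121],[0,0,0,0.121],[0,0,0,0.121],[0,0,0,0.121],[0,0,0,0.121],[0,0,0,0.121],[0,0,0,0.121],[0,0,0,0.121],[0,0,0,0.121],[0,0,0,0],[0,0,0,0]]}}

```text
time_s: 52.05
tcp_pos: [462.6, 127.0, 106.3]
tool_rot: [0.0, 0.997, -0.075, -0.0]
contact_force: [-0.6, -0.2, -2.4]
gripper_width: 11.2
```

```bash
python3 go.py 511.6 -165.2 106 -99.4 f;python3 - <<'E'
from h import *
snap('wrist','w27')
E
python3 dm.py w27 98
```

```text
t 52.05 p [462.6 127.  106.3] yaw -99.4 q [0.02 0.05 1.98 0.   1.12 1.74] F [-0.6 -0.2 -2.4] w 11.2
turn 0.013 shift [ 96.1 280.2   0.3] tilt [-7.e-04 -0.e+00 -1.e+00]
disc [488.4 122.7] 26.0 z 97.2 tcp [462.7 126.9 106.3] in tool [26.1  0.3 -0. ]
```

View pics/w27.png

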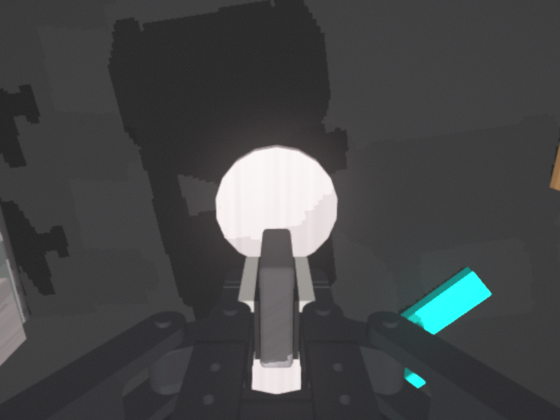

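Request:
{"method": "drive_tool", "body": {"plan": [[0.0096,0.028,0,0.013],[0.0096,0.028,0,0],[0.0096,0.028,0,0],[0.0096,0.028,0,0],[0.0096,0.028,0,0],[0.0096,0.028,0,0],[0.0096,0.028,0,0],[0.0096,0.028,0,0],[0.0096,0.028,0,0],[0.0096,0.025,0,0],[0,0.003,0,0],[0,0,0.02,0],[0,0,0.02,0],[0,0,0.015,0],[0,0,0,0],[0,0,0,0],[0,0,0,0]]}}

```text
time_s: 53.52
tcp_pos: [512.1, -165.1, 52.3]
tool_rot: [0.0, 0.997, -0.083, 0.001]
contact_force: [0.2, -0.6, -2.7]
gripper_width: 10.9
```

```bash
python3 go.py 511.6 -165.2 21.4 -99.4 f;python3 - <<'E'
from h import *
o=snap('wrist','w28')
P=cloud(o);im=o['im'].astype(int)
C=np.array([506.6,-132.8]);a=np.radians(-9.4);e=np.array([np.cos(a),np.sin(a)]);n=np.array([-e[1],e[0]])
D=P[...,:2]-C;A=D@e;B=D@n
t=(abs(A)<80)&(abs(B)<75)&(P[...,2]>13)&(P[...,2]<19)&(im[...,0]-im[...,2]>30)
t[300:]=0
print('wall B',np.percentile(B[t],[0.5,99.5]).round(1),'A',np.percentile(A[t],[0.5,99.5]).round(1))
# end wall inner edge at +A: floor max A
f=(P[...,2]<9)&(P[...,2]>1)&(abs(A)<69.5)&(B<-3)&(B>-62)&(im[...,0]-im[...,2]>30)
print('floor A max',np.percentile(A[f],99.5).round(1),'B',np.percentile(B[f&(A>45)],[1,99]).round(1))
E
python3 dm.py w28 43
```

```text
t 53.52 p [ 512.1 -165.1   52.3] yaw -99.4 q [-0.54  0.28  1.84  0.    1.02  1.2 ] F [ 0.2 -0.6 -2.7] w 10.9
turn -0.002 shift [-0.5  0.1 30.9] tilt [ 1.2e-03 -6.0e-04 -1.0e+00]
wall B [-64.4  63.2] A [-20.1  70.5]
floor A max 65.3 B [-60.7  -3.3]
disc [ 538.  -169.6] 26.0 z 43.2 tcp [ 512.4 -165.4   52.7] in tool [25.9 -0.1  0.1]
```

View pics/w28.png

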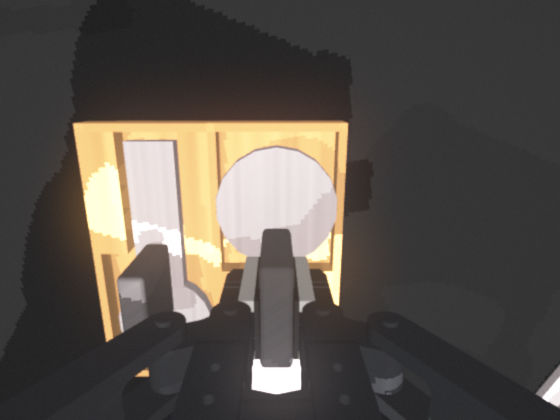

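In this view the disc is about 1 mm from the pocket's centre (277,205), within the 3 mm play. I lower.

Request:
{"method": "drive_tool", "body": {"plan": [[0.0007,0,0.01,0],[0,0,0.01,0],[0,0,0.006,0],[0,0,0.003,0],[0,0,0.001,0],[0,0,0,0],[0,0,0,0]]}}

```text
time_s: 54.15
tcp_pos: [511.8, -164.9, 22.3]
tool_rot: [-0.0, 0.997, -0.083, -0.001]
contact_force: [-5.8, 3.1, 10.8]
gripper_width: 11.4
```

```bash
python3 go.py 511.6 -165.2 21.4 -99.4 f
```

```text
t 54.15 p [ 511.8 -164.9   22.3] yaw -99.4 q [-0.54  0.33  1.85 -0.    0.97  1.2 ] F [-5.8  3.1 10.8] w 11.4
turn -0.003 shift [-0.2  0.4  0.9] tilt [-0.0017  0.001  -1.    ]
```

Request:
{"method": "drive_tool", "body": {"plan": [[0,0,0,0],[0,0,0,0],[0,0,0,0],[0,0,0,0]], "hand": 0.03}}

```text
time_s: 54.48
tcp_pos: [512.1, -165.2, 21.1]
tool_rot: [-0.0, 0.997, -0.083, -0.0]
contact_force: [-0.3, 1.0, -0.2]
gripper_width: 30.0
```

Request:
{"method": "drive_tool", "body": {"plan": [[0,0,-0.01,0],[0,0,-0.02,0],[0,0,-0.03,0],[0,0,-0.03,0],[0,0,-0.03,0],[0,0,-0.03,0],[0,0,-0.03,0],[0,0,-0.03,0],[0,0,-0.03,0],[0,0,-0.03,0],[0,0,0,0],[0,0,0,0],[0,0,0,0]]}}

```text
time_s: 55.57
tcp_pos: [511.8, -165.0, 290.9]
tool_rot: [-0.0, 0.997, -0.084, -0.0]
contact_force: [0.0, 0.0, 0.2]
gripper_width: 29.9
```

```bash
python3 - <<'E'
from h import *
o=snap('wrist','w29');snap('side','s29');snap('top','t29')
P=cloud(o);im=o['im'].astype(int)
C=np.array([506.6,-132.8]);a=np.radians(-9.4);e=np.array([np.cos(a),np.sin(a)]);n=np.array([-e[1],e[0]])
D=P[...,:2]-C;A=D@e;B=D@n
for b0,b1 in((-60,-4),(4,60)):
    f=(abs(A)<68)&(B>b0)&(B<b1)&(im[...,0]-im[...,2]<35)&(P[...,2]>0)&(P[...,2]<30)
    print('flat z',np.percentile(P[f][:,2],[5,50,95]).round(1),'A',np.percentile(A[f],[1,99]).round(1),'B',np.percentile(B[f],[1,99]).round(1))
    for lo,hi in((-60,-40),(-30,-10),(10,30),(40,60)):
        q=f&(A>lo)&(A<hi);print(lo,np.median(P[q][:,2]).round(1),q.sum(),end=' ')
E
python3 go.py 634.5 -37.5 300 -7 f
```

```text
flat z [11.7 13.2 14.6] A [-61.4  60.4] B [-54.7  -7.8]
-60 13.3 344 -30 13.3 241 10 13.2 419 40 13.2 710 flat z [11.8 13.3 15. ] A [-61.2  60.7] B [ 7.4 53.5]
-60 13.3 582 -30 13.3 280 10 13.3 398 40 13.3 420 t 55.72 p [ 511.4 -164.7  289.5] yaw -7.0 q [-0.54  0.03  1.62  0.    1.49  1.2 ] F [-0.1 -0.1 -0. ] w 30.0
turn -1.616 shift [141.3 106.7 -10.5] tilt [-0.0028  0.0017 -1.    ]
```

View pics/w29.png

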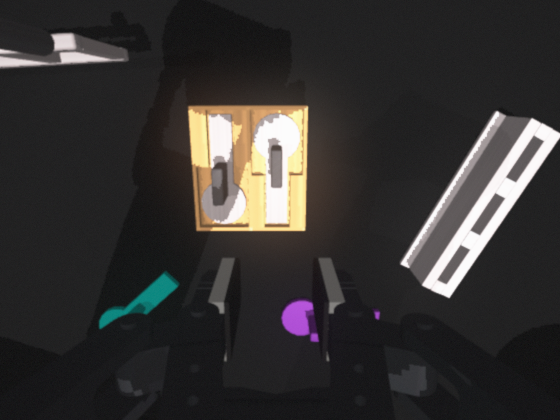

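View pics/s29.png

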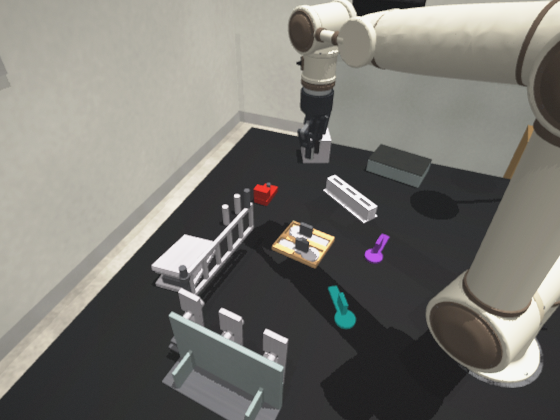

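Both gauges lie flat (top z 13.3 everywhere), the rack is empty, all straps hang, and the gate is still open. Back to the knob.

Request:
{"method": "drive_tool", "body": {"plan": [[0,0,0,-0.1155],[0,0,0,-0.1155],[0,0,0,-0.1155],[0,0,0,-0.1155],[0,0,0,-0.1155],[0,0,0,-0.1155],[0,0,0,-0.1155],[0,0,0,-0.1155],[0,0,0,-0.1155],[0,0,0,-0.1155],[0,0,0,-0.1155],[0,0,0,-0.1155],[0,0,0,-0.1155],[0,0,0,-0.1145],[0.0235,0.0178,0,0],[0.0235,0.0178,0,0],[0.0235,0.0178,0,0],[0.0235,0.0178,0,0],[0.0235,0.0178,0,0],[0.0235,0.0178,0,0]], "hand": 0.04}}

```text
time_s: 57.38
tcp_pos: [635.6, -36.9, 289.7]
tool_rot: [-0.001, 0.749, 0.663, -0.001]
contact_force: [-0.1, 0.2, -0.4]
gripper_width: 40.2
```

Request:
{"method": "drive_tool", "body": {"plan": [[0,0,0,0],[0,0,0,0],[0,0,0,0]]}}

```text
time_s: 57.63
tcp_pos: [634.7, -38.4, 290.1]
tool_rot: [-0.001, 0.749, 0.663, -0.001]
contact_force: [0.1, -0.4, 0.8]
gripper_width: 39.5
```

```bash
python3 - <<'E'
from h import *
o=snap('wrist','w30')
P=cloud(o);k=(P[...,2]>226)&(P[...,2]<240)&(abs(P[...,0]-634)<30)&(abs(P[...,1]+37)<30);k[:,:225]=0;k[:,325:]=0
X=P[k];print(k.sum(),np.median(X,axis=0) if k.any() else '',cv2.minEnclosingCircle(X[:,:2].astype(np.float32)))
E
python3 go.py 634.5 -37.5 198 -7 f
```

```text
647 [637.97052597 -37.45120456 233.86845959] ((637.8336791992188, -38.73128128051758), 7.952903747558594)
t 57.68 p [634.6 -38.8 290.5] yaw -7.0 q [-0.25  0.29  1.33 -0.    1.53 -0.13] F [-0.1 -0.6  0. ] w 39.9
turn -0.0 shift [ 1.3 -0.3 92.5] tilt [-0.0016  0.     -1.    ]
```

View pics/w30.png

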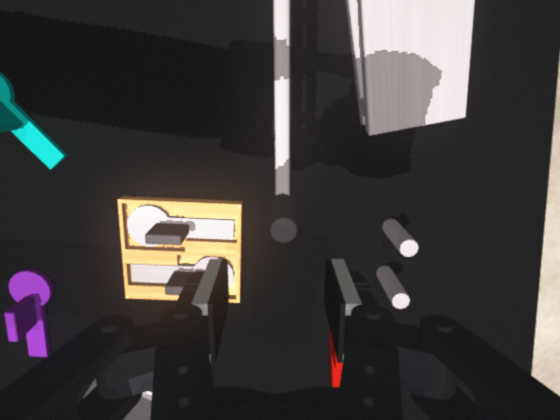

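Request:
{"method": "drive_tool", "body": {"plan": [[0,0.003,0.025,0],[0,0,0.025,0],[0,0,0.025,0],[0,0,0.015,0],[0,0,0,0],[0,0,0,0]]}}

```text
time_s: 58.18
tcp_pos: [637.3, -39.3, 200.8]
tool_rot: [-0.001, 0.749, 0.662, -0.001]
contact_force: [0.3, -0.4, 1.5]
gripper_width: 40.2
```

Request:
{"method": "drive_tool", "body": {"plan": [[0,0,0,0],[0,0,0,0],[0,0,0,0]], "hand": 0.026}}

```text
time_s: 58.43
tcp_pos: [639.2, -39.0, 203.3]
tool_rot: [0.001, 0.749, 0.663, 0.001]
contact_force: [-1.4, 0.3, 0.5]
gripper_width: 25.6
```

```bash
python3 go.py 637.8 -38 198 -7 f; python3 - <<'E'
import numpy as np
H=np.array([667.8,220.8])
for g in (0,1.5,89.3):
    a=np.radians(174.0+g);print(g,H+260*np.array([np.cos(a),np.sin(a)]),'tool yaw',174.0+g+90-360)
E
```

```text
t 58.43 p [639.2 -39.  203.3] yaw -7.0 q [-0.25  0.34  1.43 -0.    1.36 -0.13] F [-1.4  0.3  0.5] w 25.6
turn -0.0 shift [ 0.8 -1.5  5.3] tilt [ 3.1e-03 -8.0e-04 -1.0e+00]
0 [409.2243072  247.97740045] tool yaw -96.0
1.5 [408.60149323 241.19936489] tool yaw -94.5
89.3 [637.46560835 -37.42436888] tool yaw -6.699999999999989
```

Request:
{"method": "drive_tool", "body": {"plan": [[0,0,-0.01,0],[0.0006,-0.0182,0,0.07],[0.0006,-0.0182,0,0.07],[0.0006,-0.0182,0,0.07],[0.0006,-0.0182,0,0.07],[0.0006,-0.0182,0,0.07],[0.0006,-0.0182,0,0.07],[0.0006,-0.0182,0,0.07],[0.0006,-0.0182,0,0.07],[0.0006,-0.0182,0,0.07],[0.0006,-0.0182,0,0.07],[0.0006,-0.0182,0,0.07],[0.0006,-0.0182,0,0.07],[0.0006,-0.0182,0,0.07],[0.0006,-0.0182,0,0.07],[0.0006,-0.0182,0,0.07],[0.0006,-0.0182,0,0.07],[0.0006,-0.0182,0,0.07],[0.0006,-0.0182,0,0.07],[0,0,0,0]]}}

```text
time_s: 60.1
tcp_pos: [413.7, 172.8, 212.7]
tool_rot: [-0.001, 0.996, 0.095, 0.001]
contact_force: [-0.2, 0.8, 0.5]
gripper_width: 26.1
```

Request:
{"method": "drive_tool", "body": {"plan": [[0,0,0,0],[0,0,0,0]]}}

```text
time_s: 60.27
tcp_pos: [414.4, 170.0, 212.1]
tool_rot: [0.0, 0.995, 0.095, 0.001]
contact_force: [0.2, -0.7, 0.2]
gripper_width: 26.3
```

```bash
python3 go.py 409.2 248 212 -96 f; python3 - <<'E'
from h import *
o=snap('wrist','w31');snap('side','s31');s=env.sense()
d=s['tcp_pos'][:2]-np.array([667.8,220.8]);print(np.hypot(*d),np.degrees(np.arctan2(d[1],d[0]))%360-174)
E
```

```text
t 60.27 p [414.4 170.  212.1] yaw -96.0 q [ 0.12 -0.17  1.96 -0.    1.35  1.5 ] F [ 0.2 -0.7  0.2] w 26.3
turn 0.295 shift [-13.4 -77.    0.1] tilt [ 1.3e-03 -2.0e-04 -1.0e+00]
258.4966284794018 17.402557081089014
```

View pics/w31.png

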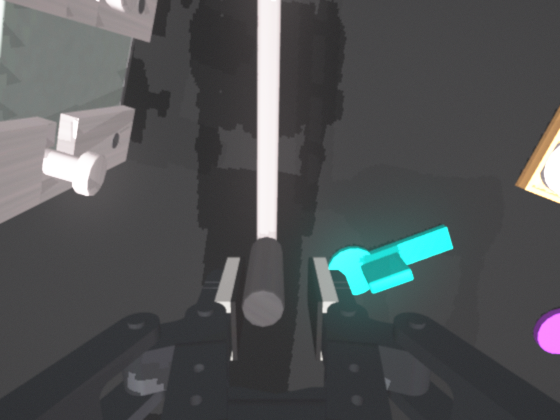

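Request:
{"method": "drive_tool", "body": {"plan": [[0.0002,-0.0091,0,0.035],[0.0002,-0.0091,0,0.035],[0.0002,-0.0091,0,0.035],[0.0002,-0.0091,0,0.035],[0.0002,-0.0091,0,0.035],[0.0002,-0.0091,0,0.035],[0.0001,-0.0065,0,0.025],[0,-0.0052,0,0.02],[0,-0.004,0,0.01],[0,-0.004,0,0.01],[0,0,0,0],[0,0,0,0]]}}

```text
time_s: 61.37
tcp_pos: [410.8, 244.2, 211.3]
tool_rot: [0.0, 0.999, -0.043, -0.0]
contact_force: [0.2, 0.0, 0.6]
gripper_width: 26.3
```

```bash
cat > gk.py <<'E'
from h import *
import sys
o=snap('wrist',sys.argv[1]);s=env.sense()
d=s['tcp_pos'][:2]-np.array([667.8,220.8]);print('tool at gate deg',np.hypot(*d).round(1),(np.degrees(np.arctan2(d[1],d[0]))%360-174).round(2),s['contact_force'].round(1))
P=cloud(o);k=(P[...,2]>226)&(P[...,2]<238)&(abs(P[...,0]-409)<30)&(P[...,1]>140)&(P[...,1]<290);k[:,:238]=0;k[:,312:]=0
X=P[k];c,r=cv2.minEnclosingCircle(X[:,:2].astype(np.float32));d=np.array(c)-np.array([667.8,220.8]);print('knob',c,r,(np.degrees(np.arctan2(d[1],d[0]))%360-174).round(2))
E
python3 gk.py w32
```

```text
tool at gate deg 258.1 0.82 [-0.5 -0.5 -0.3]
knob (410.1833801269531, 244.67269897460938) 17.69220733642578 0.71
```

View pics/w32.png

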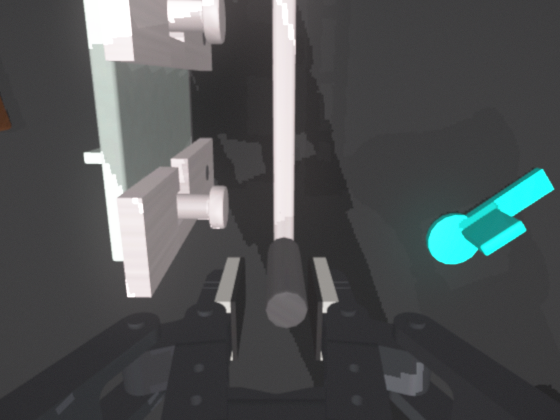

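The knob is near-central between the pads (287,305), and no force yet. I push on gently until the stop is felt.

Request:
{"method": "drive_tool", "body": {"plan": [[0,-0.003,0,0],[0,-0.003,0,0],[0,-0.002,0,0],[0,0,0,0],[0,0,0,0]]}}

```text
time_s: 61.83
tcp_pos: [411.4, 252.4, 211.3]
tool_rot: [0.0, 0.999, -0.043, -0.0]
contact_force: [0.4, -0.3, -0.6]
gripper_width: 26.0
```

Request:
{"method": "drive_tool", "body": {"plan": [[0,-0.001,0,0],[0,-0.001,0,0],[0,0,0,0],[0,0,0,0]]}}

```text
time_s: 62.17
tcp_pos: [411.4, 252.6, 211.2]
tool_rot: [0.002, 0.999, -0.043, -0.0]
contact_force: [-1.5, -8.8, 3.0]
gripper_width: 25.9
```

The stop is felt (8.8 N, knob at y ≈ 247.6, expected 248.0). I ease off to the middle and lift away.

Request:
{"method": "drive_tool", "body": {"plan": [[0,0.002,0,0],[0,0.002,0,0],[0,0.0015,0,0],[0,0,0,0]], "hand": 0.032}}

```text
time_s: 62.5
tcp_pos: [411.0, 248.9, 211.3]
tool_rot: [-0.0, 0.999, -0.043, 0.0]
contact_force: [-0.5, -0.4, 0.5]
gripper_width: 31.8
```

Request:
{"method": "drive_tool", "body": {"plan": [[0,0,-0.01,0],[0,0,-0.02,0],[0,0,-0.03,0],[0,0,-0.03,0],[-0.02,0.02,-0.02,0],[-0.02,0.03,0,0],[0,0.03,0,0],[0,0.03,0,0],[0,0.03,0,0],[0,0,0,0],[0,0,0,0]]}}

```text
time_s: 63.42
tcp_pos: [359.4, 112.0, 322.3]
tool_rot: [-0.0, 0.999, -0.045, 0.001]
contact_force: [0.4, 0.4, 0.3]
gripper_width: 32.2
```

```bash
python3 - <<'E'
from h import *
o=snap('wrist','w33');s2=snap('side','s33');t=snap('top','t33')
P=cloud(o);S=stand(P)
m=(P[...,2]>227)&(P[...,2]<240)&(abs(P[...,0]-409)<25)&(abs(P[...,1]-245)<25)
X=P[m];print('knob px',m.sum())
if m.sum()>30:
    c,r=cv2.minEnclosingCircle(X[:,:2].astype(np.float32));d=np.array(c)-np.array([667.8,220.8]);print('knob',np.round(c,1),round(r,1),'deg',(np.degrees(np.arctan2(d[1],d[0]))%360-174).round(2), stand(np.array(c)))
# rail top line in stand frame
k=(P[...,2]>174)&(P[...,2]<186)&(S[...,0]<-55)&(S[...,0]>-95)&(S[...,1]<105)&(S[...,1]>-140)
if k.sum()>100: print('rail fit x=a*y+b',np.polyfit(S[k][:,1],S[k][:,0],1),k.sum())
for y0 in(-95,0,95):
    q=(P[...,2]>203)&(P[...,2]<222)&(abs(S[...,1]-y0)<40)&(abs(S[...,0]+22)<18)
    if q.sum()>60: print('strap',y0,np.median(P[q][:,2]).round(1),np.percentile(S[q],[2,98],axis=0).round(1).tolist())
E
python3 go.py 409 248 300 -94
```

```text
knob px 623
knob [408.6 246.7] 8.2 deg 0.29 [-76.87236832 110.97999669]
rail fit x=a*y+b [ 1.10031742e-03 -7.80415988e+01] 2263
strap 95 205.1 [[-27.4, 99.0], [-25.3, 119.3]]
t 63.57 p [359.2 113.5 321.7] yaw -94.0 q [-0.02 -0.44  1.96  0.    1.62  1.64] F [-0.6  0.5 -0.8] w 31.3
turn -0.015 shift [  40.3 -137.6   21.7] tilt [ 5.e-04  4.e-04 -1.e+00]
```

View pics/w33.png

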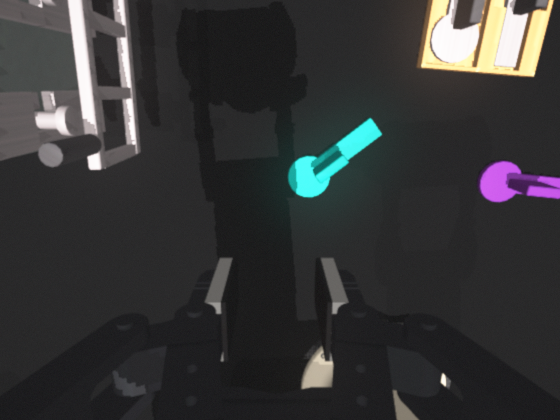

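View pics/s33.png

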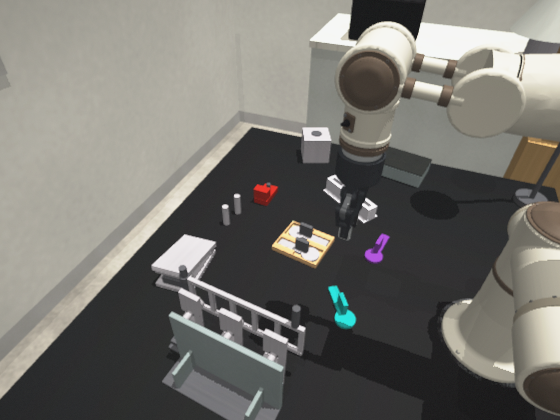

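View pics/t33.png

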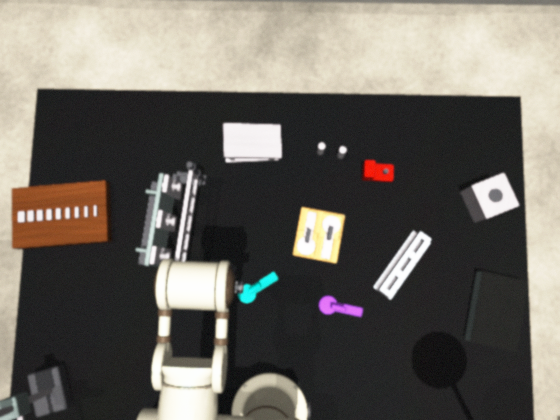

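```bash
python3 - <<'E'
from h import *
o=load('s33');P=cloud(o);S=stand(P)
for y0 in(-94,1.5,96.5):
    q=(P[...,2]>172)&(P[...,2]<222)&(abs(S[...,1]-y0)<35)&(abs(S[...,0]+22)<14)
    print('strap',y0,q.sum(),np.percentile(P[q][:,2],98).round(1),np.percentile(S[q],[3,97],axis=0).round(1).tolist())
a=load('t33')['im'].astype(int);b=load('top0')['im'].astype(int)
d=abs(a-b).max(-1)>60
for n,(u0,u1,v0,v1) in dict(sine=(215,290,115,170),dowels=(310,355,135,165),clamp=(355,400,155,190)).items(): print(n,d[v0:v1,u0:u1].sum())
env.job_done()
E
```

```text
strap -94 341 213.4 [[-27.5, -112.4], [-17.5, -70.2]]
strap 1.5 383 213.6 [[-25.8, -18.8], [-15.8, 23.4]]
strap 96.5 418 213.5 [[-24.8, 75.4], [-14.8, 117.7]]
sine 0
dowels 0
clamp 0
the job is handed in; nothing more can be done
```

The whole task was done in the order asked and handed in at about 64 s of the 210 s.

- **Gate opening:** I swung the gate open to about 89° and it stayed there until everything else was put away.
- **Straps:** Three straps stood in the rack, and each now hangs on its own pin. Their tops measured 211.6–211.9 mm against the 212 mm expected for a seated strap. A final side-camera check read 213.5 mm, which fits that camera's 2 mm calibration. Strap and pin centres agreed to about 2–3 mm, where the seat allows 2 mm of play.
- **Gauges:** One gauge had been knocked aside during the run, so I measured it again before picking it up. Both gauges lie flat in their pockets, tops at 13.2–13.3 mm along their full length (floor 5.3 mm plus 8 mm thickness).
- **Gate closing:** I pushed the gate until I felt its stop at about 9 N. Afterwards the rail measured parallel to the panel within 0.1°. The knob position gave 0.3°, about 1 mm off and within calibration error.
- **Bystanders:** The sine plate, dowel pins and clamp show no change between the first and last top pictures, and the robot was clear of everything at hand-in.

No check failed; the side-camera strap heights, the strap–pin centring and the knob angle were the only readings slightly off.

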